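# Charge the bench ball mill with grinding balls

## Task

Pull the mill's cream front hatch down, then use the scoop to lift white grinding balls out of the cream tray and tip them down the open hatch until at least four of the six are inside the mill. Lay the scoop flat on the bench and push the hatch fully shut. Do not touch the balls with the gripper, spill none on the bench, and leave the bottle, beaker and jar where they stand.

Things in the scene. Friction and masses are not known exactly. Their poses are not given: they have to be found in the camera images.
- mill: bench ball mill: fixed black box 170 deep (x) x 190 wide (y) x 185 mm high, clear flat top. Origin at bench level under its middle; -x points out of the front (roughly to the robot), front face at x = -85. Chamber 158 x 178 mm, floor 12 mm above the bench. The front is solid up to 68 mm high; above it an opening 178 wide, up to 181 mm high, shut by the cream hatch
- hatch (a joint): cream front hatch: 0 shut (upright), grows (rad) as it is pulled out and down; hinge line along mill y at x = -88, 70 mm up; stop at 0.95; stays where left (3 N at the handle). Panel 170 wide x 108 high x 5 mm, with side cheeks on its inner side 45 mm deep, 155 mm apart; open, its inner face is a chute sloping down into the chamber
- hatch_handle (a point): centre of the hatch's round steel bar handle, 12 mm thick, 100 mm long along mill y, held by two thin arms at its ends. Hatch shut: 130 mm above the hinge line and 48 mm in front of it (200 mm above the bench, clear of the mill's top edge), so it can be pinched from above with the fingers closing along mill x
- tray: fixed cream tray, flat floor 270 long (x) x 92 wide (y) mm, 8 mm above the bench; walls 4 mm thick, tops 50 mm above the bench, but 37 at the near (-x) end. Origin at bench level on its mid-line; the floor runs from x = -230 to x = +40 mm, where the far end wall begins, which leans outwards 25 deg (rim 60 mm high, x = 64). The balls start in the +x half (away from the robot); the -x half is empty
- scoop: loose aluminium scoop, 120 g. Origin under its bowl's flat underside; +x points out over the open lip. Floor 2.5 mm thick, x = -50 to thin lip at x = +55, 82 mm wide (75 inside); sides 34 mm high to x = +10, 20 high to x = +35; back wall 40 high at x = -50. Handle: level black bar 16 wide x 22 high, x = -163 to -54, centre line 66 mm above the underside; grip it firmly near the bowl, x = -85
- ball0: one of six equal loose smooth white porcelain grinding balls, 30 mm across, about 30 g; origin at its centre
- ball1: one of six equal loose smooth white porcelain grinding balls, 30 mm across, about 30 g; origin at its centre
- ball2: one of six equal loose smooth white porcelain grinding balls, 30 mm across, about 30 g; origin at its centre
- ball3: one of six equal loose smooth white porcelain grinding balls, 30 mm across, about 30 g; origin at its centre
- ball4: one of six equal loose smooth white porcelain grinding balls, 30 mm across, about 30 g; origin at its centre
- ball5: one of six equal loose smooth white porcelain grinding balls, 30 mm across, about 30 g; origin at its centre
- bottle: bystander: white plastic bottle, 66 mm across, 170 mm high; origin under its base
- beaker: bystander: glass beaker, 70 mm across the rim, 85 mm high; origin under its base
- jar: bystander: amber glass jar with black lid, 60 mm across, 90 mm high; origin under its base

How it is judged:
On the way, in this order (a step that is already met when the one before it is completed fails the run):
1. the hatch is pulled down to at least 0.8 rad (value of joint hatch above 0.8 rad), for 0.2 s.
2. at least two balls lie in the scoop's bowl with the scoop lifted at least 80 mm off the bench (height (world z) of scoop above 0.08 m and ((distance between each of ball3, ball4 and scoop below 0.06 m or distance between each of ball3, ball5 and scoop below 0.06 m or distance between each of ball4, ball5 and scoop below 0.06 m) or (distance between any of ball0, ball1, ball2 and scoop below 0.06 m and distance between any of ball3, ball4, ball5 and scoop below 0.06 m) or (distance between each of ball0, ball1 and scoop below 0.06 m or distance between each of ball0, ball2 and scoop below 0.06 m or distance between each of ball1, ball2 and scoop below 0.06 m))), for 0.3 s.
3. at least four balls lie inside the mill chamber (((distance between any of ball0, ball1, ball2 and mill below 0.11 m and distance between each of ball3, ball4, ball5 and mill below 0.11 m) or ((distance between each of ball0, ball1 and mill below 0.11 m or distance between each of ball0, ball2 and mill below 0.11 m or distance between each of ball1, ball2 and mill below 0.11 m) and (distance between each of ball3, ball4 and mill below 0.11 m or distance between each of ball3, ball5 and mill below 0.11 m or distance between each of ball4, ball5 and mill below 0.11 m)) or (distance between each of ball0, ball1, ball2 and mill below 0.11 m and distance between any of ball3, ball4, ball5 and mill below 0.11 m))), for 0.3 s.
4. the hatch is pushed shut again, to within 0.05 rad (value of joint hatch below 0.05 rad), for 0.2 s.
At the end, for the whole second after the job is handed in: At least four balls are inside the mill, the hatch is shut to within 0.05 rad, the scoop lies still and upright, flat on the bench itself (underside within 5 mm of the bench, tilt under 0.08 rad; not in the tray), and the gripper touches nothing. Balls left over stay in the tray (((distance between any of ball0, ball1, ball2 and mill below 0.11 m and distance between each of ball3, ball4, ball5 and mill below 0.11 m) or ((distance between each of ball0, ball1 and mill below 0.11 m or distance between each of ball0, ball2 and mill below 0.11 m or distance between each of ball1, ball2 and mill below 0.11 m) and (distance between each of ball3, ball4 and mill below 0.11 m or distance between each of ball3, ball5 and mill below 0.11 m or distance between each of ball4, ball5 and mill below 0.11 m)) or (distance between each of ball0, ball1, ball2 and mill below 0.11 m and distance between any of ball3, ball4, ball5 and mill below 0.11 m)) and value of joint hatch below 0.05 rad and height (world z) of scoop below 0.005 m and angle between scoop's own z axis and vertical below 0.08 rad and linear speed of scoop below 0.02 m/s and contact force between the fingers and anything else below 0.01 N).
It fails at once if a ball is spilled: it lies on the bench, or in a scoop laid on the bench, or falls off the bench (height (world z) of any of ball0, ball1, ball2, ball3, ball4, ball5 below 0.019 m).
It fails at once if the gripper or arm touches a ball (over 0.5 N) (contact force between any of the fingers, the arm and ball0 above 0.5 N or contact force between any of the fingers, the arm and ball1 above 0.5 N or contact force between any of the fingers, the arm and ball2 above 0.5 N or contact force between any of the fingers, the arm and ball3 above 0.5 N or contact force between any of the fingers, the arm and ball4 above 0.5 N or contact force between any of the fingers, the arm and ball5 above 0.5 N).
It fails at once if the bottle, beaker or jar is moved more than 20 mm or tipped more than 0.3 rad (distance of any of bottle, beaker, jar from where it was at the start of the episode above 0.02 m or angle between any of bottle, beaker, jar's own z axis and vertical above 0.3 rad).
It also fails if it takes over 72 s, if anything falls off the work surface, if the arm or the gripper's body presses on something with over 40 N, if the wrist force passes 120 N, or if a joint passes its speed limit or range.

## Robot

A 7-joint arm with a two-finger parallel gripper is mounted at the origin on the work surface. World frame = base frame: x ahead of the robot, y to its left, z up, the work surface at z = 0. Lengths are in m, angles in rad, forces in N, time in s.
With the tool pointing down it reaches from about 0.4 to 0.875 m from the base axis. Payload 19.3 kg.
Tool frame: the origin (TCP) lies at the very end of the fingers, on their centre line; the grasp point (between the pads) lies 19 mm behind it; z points along the fingers, y is the direction in which the jaws open and shut (so a half turn about z gives the same grasp; the last joint's range is limited). The gripper opens to 85 mm and grips with 20 to 120 N. Pads are 22 mm wide; open, the fingers measure 114 mm over their backs; the gripper's body (76 mm by 85 mm) begins 54 mm behind the grasp point. The pads swing forward as they close: fully open they stand 13 mm farther back than shut.
Start: joints at [1.085, 0.521, -0.036, 1.599, 0.021, 1.021, -0.113], TCP at [0.252, -0.572, 0.231] pointing down, gripper open.
Joint ranges: [-2.91, 2.91], [-0.3, 2.13], [-1.5, 1.42], [0.17, 2.43], [-1.26, 4.41], [0.16, 1.93], [-2.52, 2.52]. Speed limits (rad/s): [1.89, 1.89, 2.39, 2.39, 3.01, 3.01, 3.01].

## Interface

Orientations are given as [roll, pitch, yaw] about the fixed x, y, z axes, in that order (R = Rz(yaw) Ry(pitch) Rx(roll)).
In Python, from workcell import bot gives the robot as it stands. The module is installed in compiled form; this text tells all that it offers.
- The arm moves only by the shell command python3 -m inch 'ROWS' [FORCE]. ROWS is JSON, a list of rows, each an object of numbers: "dx", "dy", "dz": the shift along the tool's x, y, z in mm; "rx", "ry", "rz": the turn, a rotation vector about the tool's x, y, z in rad; "hand": the closure, from -1 (fully open) to 1 (shut), so that 0 is half open. In form: [{"dx": .., "dy": .., "dz": .., "rx": .., "ry": .., "rz": .., "hand": ..}, ...]. A call has 1 to 10 rows; each row shifts and turns the commanded pose from where the row before left it, along the tool's axes as they then stand; what a row does not reach is not made up. A row lasts 1/10 s, in which the tool goes at most 50 mm and 8.59 degrees, less where a joint would pass 70% of its speed; a pose out of reach is approached as far as the arm can. A call with a gripper value outside its range is refused whole. The fingers move at their own pace and stop on an object; FORCE is the grip in N (left out, the last holds). Time passes only in rows, so rows that do not move let the fingers close. It gives the time, the measured TCP pose, the force and the opening at its end, in the units of the state.
- bot.observe(): the state, without advancing time (a new reading comes with each control period).
- bot.grab_frame(name): name is "side" or "top" or "wrist"; returns (picture, depth): 420x560x3 uint8, red, green, blue; 420x560 float32, m along the optical axis (not along the pixel's ray), 0 where there is no reading.
- bot.get_calibration(name): a dict with "vertical_fov" (degrees; the focal length in pixels is half the picture's height over the tangent of half this angle, whatever the lens; pixels are square), "cx", "cy" (the principal point, pixels), "origin" and "orientation" of the camera in the world. Camera axes: x right, y down, z forward; pixel columns grow to the right and rows downward; lengths in m; the calibration is good to about 2 mm. A picture is of the moment at which its call begins: read the wrist's pose just before it. get_calibration takes no time and is no camera call; for the wrist camera it gives the pose at the moment of the call.
- bot.job_done(): hands the job in, once; it reports no verdict.
Trained networks look in the newest picture that a camera, given by its name, has taken for a name from the list of things; names that differ only in an ending like _2 or _b are one class to them, and where a whole thing is asked for, a point or a joint stands for the part that bears it (a point fixed in the world has none). Each returns a list of dicts, best first, with "score" (0 to 1); they miss things now and then, are a little off and sometimes report something else, mostly with a low value. They report only what shows in the picture. A call takes as long as a camera call.
- bot.trace(camera, target): "region" (420x560 bool, what is visible of it) and "box" ([left, top, right, bottom] in pixels, round what is visible of it).
- bot.tip_of(camera, target): "centre" ([row, column] in pixels: a listed point, or the origin of a listed thing).
The state is a dict: "clock": time; "qpos": joint angles; "qd": joint speeds; "joint_efforts": joint torques, N m; "position": TCP position; "tool_rot": TCP orientation; "force": force on the tool from outside, world axes, zero at the start; "moment": the same for the moment, N m; "grip_width": finger opening in m.
Only numpy, scipy, OpenCV 4.12 (cv2) and the standard library are available. Lean on these libraries where they do the work, as an engineer would, in place of code of your own. Each camera call takes 0.05 s, during which the arm holds its last target.

## Working session

There is one attempt and no reset: what is moved stays moved. The work goes in short steps, Python scripts to look and compute and a shell command to move; the robot and the scene stay as the last step left them, time stands still between calls to the robot, and variables do not carry over. Pictures are saved under pics/ and viewed, and the job is handed in when it is done.

```bash
mkdir -p pics; ls; python3 - <<'E'
from workcell import bot
import cv2,numpy as np
print(bot.observe())
for n in ["side","top","wrist"]:
    p,d=bot.grab_frame(n); cv2.imwrite(f"pics/{n}0.png",p[:,:,::-1]); np.save(f"pics/{n}0.npy",d)
    print(n,bot.get_calibration(n))
E
```

```text
pics
{'clock': 0.0, 'qpos': array([ 1.08475249,  0.52202735, -0.03635587,  1.59995264,  0.02119256,
        1.02108061, -0.11280686]), 'qd': array([-0.00033684, -0.00028561,  0.00077787, -0.00268228,  0.00136793,
       -0.00192335,  0.0004456 ]), 'joint_efforts': array([-4.71166531e-04, -9.27134156e+01,  1.97985157e+00, -3.69934201e+01,
        1.78230432e-02,  8.27598909e-03,  4.02804574e-06]), 'position': array([ 0.25233852, -0.57146086,  0.23073691]), 'tool_rot': array([-3.14051056e+00,  5.46947211e-05,  4.15846821e-01]), 'force': array([-0.31916158, -1.23394124,  0.35407373]), 'moment': array([ 0.07068468,  0.03677574, -0.0084281 ]), 'grip_width': 0.08497818795185663}
side {'vertical_fov': 44.95729742123723, 'cx': 283.44500114763923, 'cy': 210.90824925156954, 'origin': array([1.02442705, 0.05211543, 1.30384251]), 'orientation': array([-2.81854495,  0.0079657 ,  1.67497721])}
top {'vertical_fov': 48.8621651095541, 'cx': 290.02599488855276, 'cy': 212.83264355260792, 'origin': array([0.41053747, 0.00149709, 1.11632369]), 'orientation': array([-2.93095949e+00,  3.71827583e-04, -1.64630944e+00])}
wrist {'vertical_fov': 65.35143349161652, 'cx': 273.34721425297556, 'cy': 212.73473501360783, 'origin': array([ 0.32309505, -0.5402799 ,  0.37354364]), 'orientation': array([ 2.83660637e+00,  1.39438913e-03, -1.15475128e+00])}
```

View pics/side0.png

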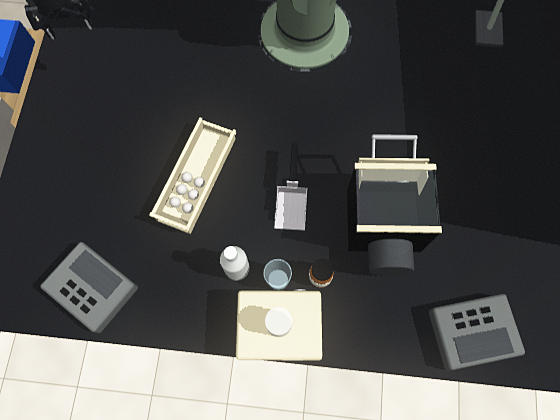

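View pics/top0.png

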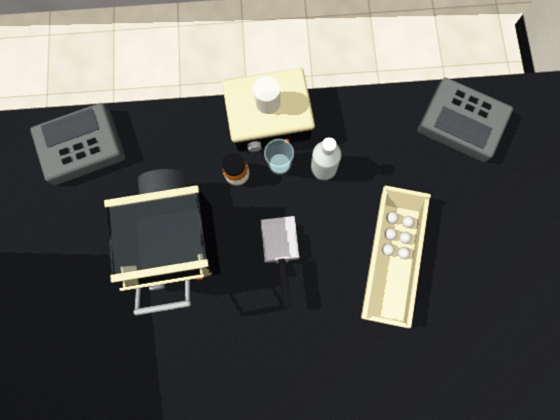

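View pics/wrist0.png

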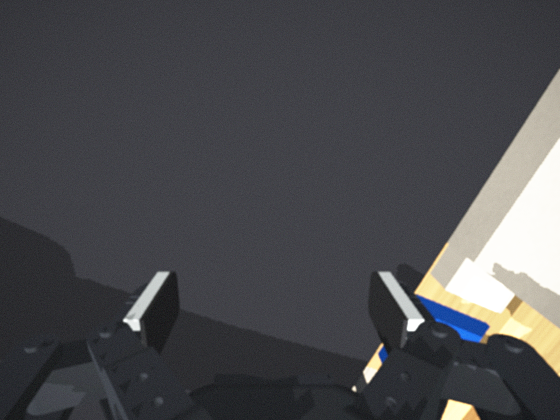

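The side and top views show the tray with 6 balls at -y (side picture ~195,175), the scoop in the middle (~290,205), the mill at +y (~398,195) with its handle facing the robot, and the bystanders at (235,262), (278,272) and (321,272). Next I measure their poses.

```bash
cat > h.py <<'E'
from workcell import bot
import cv2,numpy as np
from scipy.spatial.transform import Rotation as R
def cal(n):
    c=bot.get_calibration(n); f=210/np.tan(np.radians(c["vertical_fov"])/2)
    return f,c["cx"],c["cy"],np.array(c["origin"]),R.from_euler("xyz",c["orientation"]).as_matrix()
def cloud(n,d,c=None):
    f,cx,cy,o,M=c or cal(n)
    v,u=np.mgrid[:420,:560]
    P=np.stack([(u-cx)/f*d,(v-cy)/f*d,d],-1)@M.T+o
    P[d<=0]=np.nan
    return P
def at_z(n,uv,z,c=None):
    f,cx,cy,o,M=c or cal(n)
    r=M@np.array([(uv[0]-cx)/f,(uv[1]-cy)/f,1]); return o+r*(z-o[2])/r[2]
def proj(n,p,c=None):
    f,cx,cy,o,M=c or cal(n)
    q=M.T@(np.array(p)-o); return np.array([q[0]/q[2]*f+cx,q[1]/q[2]*f+cy])
def snap(n,name):
    c=cal(n);p,d=bot.grab_frame(n); cv2.imwrite(f"pics/{name}.png",p[:,:,::-1]); return p,d,c
E
python3 - <<'E'
from h import *
for n in ["side","top"]:
    d=np.load(f"pics/{n}0.npy"); P=cloud(n,d)
    print(n,"bench z",np.nanmedian(P[150:300,280:330,2]) )
    for t in ["mill","hatch","hatch_handle","tray","scoop","ball0","bottle","beaker","jar"]:
        for r in bot.trace(n,t)[:7 if t=="ball0" else 1]:
            Q=P[r["region"]]; Q=Q[~np.isnan(Q[:,0])]
            print(n,t,round(r["score"],2),r["box"],len(Q),"med",np.median(Q,0).round(4),"lo",np.percentile(Q,2,axis=0).round(3),"hi",np.percentile(Q,98,axis=0).round(3))
        for r in bot.tip_of(n,t)[:1]: 
            print("    tip",round(r["score"],2),r["centre"])
E
```

```text
side bench z 0.0004501917234152053
side mill 0.75 [346.3, 132.8, 442.7, 274.0] 9320 med [0.6195 0.2589 0.1822] lo [0.446 0.167 0.024] hi [0.744 0.357 0.191]
side hatch 0.67 [362.5, 132.7, 429.2, 162.2] 920 med [0.4666 0.2604 0.1756] lo [ 0.345  0.181 -0.005] hi [0.508 0.352 0.199]Traceback (most recent call last):
  File "<stdin>", line 9, in <module>
ValueError: it knows: ball, beaker, bottle, hatch_handle, jar, mill, scoop, tray
```

```bash
python3 - <<'E'
from h import *
for n in ["side","top"]:
    d=np.load(f"pics/{n}0.npy"); P=cloud(n,d)
    for t in ["mill","tray","scoop","ball","bottle","beaker","jar"]:
        for i,r in enumerate(bot.trace(n,t)[:7 if t=="ball" else 1]):
            np.save(f"pics/m_{n}_{t}{i}.npy",r["region"])
            Q=P[r["region"]]; Q=Q[~np.isnan(Q[:,0])]
            print(n,t,round(r["score"],2),r["box"],len(Q),"med",np.median(Q,0).round(4),"lo",np.percentile(Q,2,axis=0).round(3),"hi",np.percentile(Q,98,axis=0).round(3))
    for t in ["hatch_handle","mill","tray","scoop"]:
        for r in bot.tip_of(n,t)[:1]: 
            print("    tip",t,round(r["score"],2),r["centre"])
print(bot.observe()["clock"])
E
```

```text
side mill 0.75 [346.3, 132.8, 442.7, 274.0] 9320 med [0.6195 0.2589 0.1822] lo [0.446 0.167 0.024] hi [0.744 0.357 0.191]
side tray 0.59 [148.5, 117.6, 233.9, 231.5] 4247 med [ 0.5047 -0.2562  0.0116] lo [ 0.371 -0.331  0.002] hi [ 0.672 -0.172  0.06 ]
side scoop 0.63 [275.0, 142.0, 306.9, 227.4] 1560 med [0.5664 0.0134 0.0032] lo [ 0.438 -0.023 -0.004] hi [0.636 0.053 0.078]
side ball 0.62 [189.2, 186.4, 197.9, 196.9] 76 med [ 0.5791 -0.2494  0.0326] lo [ 0.565 -0.261  0.024] hi [ 0.589 -0.238  0.038]
side ball 0.51 [170.9, 197.2, 179.0, 205.4] 81 med [ 0.6051 -0.2922  0.0322] lo [ 0.593 -0.306  0.021] hi [ 0.615 -0.282  0.04 ]
side ball 0.49 [176.2, 183.8, 187.9, 192.1] 71 med [ 0.5681 -0.2813  0.0341] lo [ 0.556 -0.293  0.024] hi [ 0.577 -0.272  0.041]
side bottle 0.96 [218.2, 244.2, 252.0, 278.6] 781 med [ 0.771  -0.1009  0.1145] lo [ 0.735 -0.136  0.01 ] hi [ 0.791 -0.076  0.172]
side beaker 0.64 [265.0, 260.0, 291.7, 292.2] 666 med [ 7.674e-01 -2.000e-04  2.500e-02] lo [ 0.746 -0.029 -0.001] hi [0.81  0.032 0.087]
side jar 0.68 [309.7, 260.5, 335.5, 286.8] 558 med [0.7673 0.107
[... 887 characters left out ...]
0.268  0.008] hi [ 0.591 -0.239  0.04 ]
top ball 0.43 [401.2, 212.3, 414.6, 229.1] 141 med [ 0.5993 -0.2949  0.0328] lo [ 0.588 -0.313  0.006] hi [ 0.616 -0.283  0.04 ]
top bottle 0.57 [311.5, 137.5, 340.9, 180.9] 902 med [ 0.7433 -0.1046  0.1149] lo [ 0.726 -0.137  0.018] hi [ 0.772 -0.079  0.172]
top beaker 0.68 [266.0, 139.9, 294.1, 176.5] 795 med [ 7.908e-01 -4.000e-04  4.390e-02] lo [ 0.745 -0.031  0.001] hi [0.809 0.03  0.088]
top jar 0.69 [218.2, 154.8, 249.0, 188.5] 674 med [0.7463 0.1058 0.0879] lo [0.728 0.079 0.002] hi [0.779 0.137 0.094]
    tip hatch_handle 0.73 [304.9, 160.8]
    tip mill 0.48 [218.0, 392.6]
    tip tray 0.83 [224.6, 394.6]
    tip scoop 0.85 [241.8, 279.2]
1.4
```

```bash
python3 - <<'E'
from h import *
for n,b in (("side",(130,100,450,300)),("top",(95,120,440,340))):
    im=cv2.imread(f"pics/{n}0.png")
    x0,y0,x1,y1=b; im=im[y0:y1,x0:x1]; cv2.imwrite(f"pics/{n}0z.png",cv2.resize(im,None,fx=2.3,fy=2.3,interpolation=cv2.INTER_CUBIC))
E
python3 - <<'E'
from h import *
Cs={n:cloud(n,np.load(f"pics/{n}0.npy")) for n in("side","top")}
def pts(t):
    out=[]
    for n in("side","top"):
        m=cv2.dilate(np.load(f"pics/m_{n}_{t}0.npy").astype(np.uint8),np.ones((7,7)))>0
        Q=Cs[n][m]; out.append(Q[~np.isnan(Q[:,0])])
    return out
def rect(Q,l):
    r=cv2.minAreaRect((Q[:,:2]*1000).astype(np.float32)); print(l,len(Q),np.round(r[0],1),np.round(r[1],1),round(r[2],2))
for i,n in enumerate(("side","top")):
    Q=pts("mill")[i]; 
    print(n,"mill z hist",np.histogram(Q[:,2],bins=np.arange(0,.22,.01)))
    rect(Q[(Q[:,2]>.182)&(Q[:,2]<.189)],"mill top")
    H=Q[(Q[:,2]>.193)&(Q[:,0]<.48)]; rect(H,"handle top"); print(H[:,2].max(), H.mean(0))
    Q=pts("tray")[i]; 
    rect(Q[(Q[:,2]>.03)],"tray>30"); rect(Q[(Q[:,2]>.047)&(Q[:,2]<.053)],"tray rims 50"); 
    rect(Q[(Q[:,2]>.056)],"tray rim 60")
    rect(Q[(Q[:,2]>.006)&(Q[:,2]<.011)],"tray floor")
    Q=pts("scoop")[i]
    print(np.histogram(Q[:,2],bins=np.arange(-.005,.09,.005)))
    rect(Q[Q[:,2]>.06],"scoop handle"); rect(Q[(Q[:,2]>.012)&(Q[:,2]<.05)],"scoop walls")
E
```

```text
side mill z hist (array([ 586,   49,   72,   71,   87,   85,  105,  127,  143,  200,  263,
        400,  749,  190,  128,  149,  273,  570, 5446,  254,   14]), array([0.  , 0.01, 0.02, 0.03, 0.04, 0.05, 0.06, 0.07, 0.08, 0.09, 0.1 ,
       0.11, 0.12, 0.13, 0.14, 0.15, 0.16, 0.17, 0.18, 0.19, 0.2 , 0.21]))
mill top 4532 [558.3 262.7] [235.  193.3] 5.12
handle top 193 [443.3 251.2] [ 21.1 110.6] 3.15
0.20177382159573476 [0.44040007 0.24875046 0.19654316]
tray>30 1730 [ 519.4 -252.5] [113.2 314.8] 74.33
tray rims 50 612 [ 520.3 -252.5] [111.7 310. ] 74.26
tray rim 60 162 [ 594.2 -273.5] [107.4 159.4] 74.32
tray floor 1361 [ 503.2 -261.1] [139.8 333.2] 76.22
(array([690, 929, 142,  26,  29,  25,  33,  36,  33,  23,   7,   8,  10,
         7,  12, 102, 128,  10]), array([-0.005,  0.   ,  0.005,  0.01 ,  0.015,  0.02 ,  0.025,  0.03 ,
        0.035,  0.04 ,  0.045,  0.05 ,  0.055,  0.06 ,  0.065,  0.07 ,
        0.075,  0.08 ,  0.085]))
scoop handle 259 [479.    8.1] [113.6  26.2] 5.51
scoop walls 203 [574.8  15.1] [87.5 80.6] 1.81
top mill z hist (array([1199,  221,   54,   67,   95,   5
[... 302 characters left out ...]
 top 358 [441.2 250.4] [ 19.8 110.2] 3.53
0.20301375185764903 [0.43879716 0.24957116 0.19757177]
tray>30 2489 [ 521.3 -254.1] [110.9 312.8] 74.22
tray rims 50 986 [ 520.2 -253.7] [110.8 307.6] 74.21
tray rim 60 239 [ 540.6 -258.7] [107.9 273.2] 73.99
tray floor 2620 [ 535.8 -265.5] [119.2 328.2] 75.09
(array([ 489, 1413,  189,   11,   15,   23,   16,   26,   33,   12,    5,
          0,    0,    2,    5,   58,  295,   22]), array([-0.005,  0.   ,  0.005,  0.01 ,  0.015,  0.02 ,  0.025,  0.03 ,
        0.035,  0.04 ,  0.045,  0.05 ,  0.055,  0.06 ,  0.065,  0.07 ,
        0.075,  0.08 ,  0.085]))
scoop handle 382 [477.8  12.6] [ 27.5 113.3] 88.21
scoop walls 135 [574.1  13. ] [89.2 81.2] 1.73
```

View pics/top0z.png

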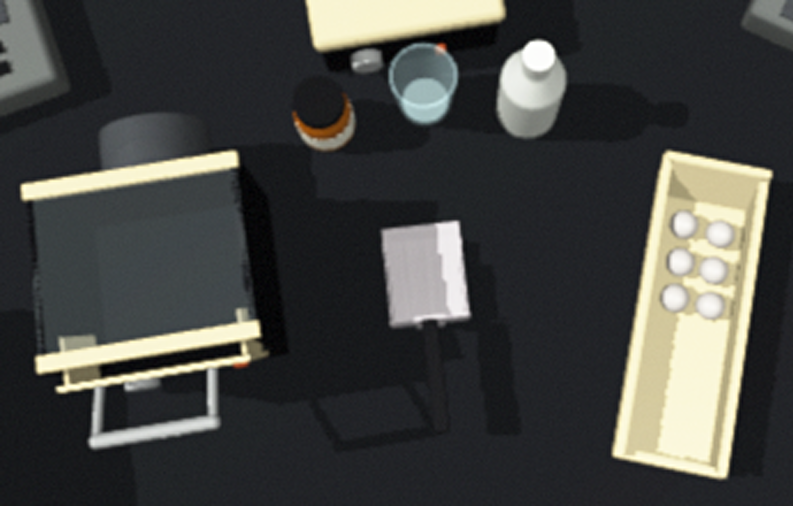

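View pics/side0z.png

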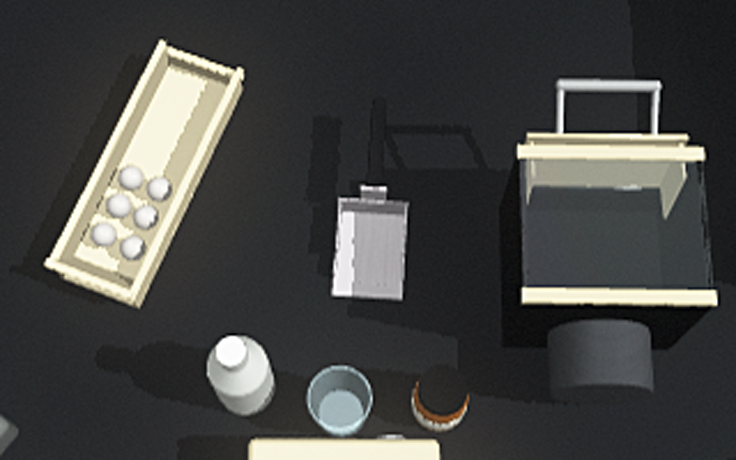

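```bash
cat > fit.py <<'E'
from h import *
from scipy.optimize import least_squares
Cs={};G={}
for n in("side","top"):
    d=np.load(f"pics/{n}0.npy"); Cs[n]=cloud(n,d)
    k=np.ones((3,3)); G[n]=(cv2.dilate(d,k)-cv2.erode(d,k))<0.012
    Cs[n][~G[n]]=np.nan
def near(n,x0,x1,y0,y1,z0,z1):
    P=Cs[n].reshape(-1,3); m=(P[:,0]>x0)&(P[:,0]<x1)&(P[:,1]>y0)&(P[:,1]<y1)&(P[:,2]>z0)&(P[:,2]<z1); return P[m]
def rect(Q,l):
    r=cv2.minAreaRect((Q[:,:2]*1000).astype(np.float32)); print(l,len(Q),np.round(r[0],1),np.round(r[1],1),round(r[2],2))
def pca(Q,l):
    c=Q.mean(0);u,s,v=np.linalg.svd(Q[:,:2]-c[:2]); d=v[0]; t=(Q[:,:2]-c[:2])@d
    print(l,len(Q),c.round(4),"dir deg",round(np.degrees(np.arctan2(d[1],d[0])),1),"ext",np.percentile(t,[1,99]).round(4))
for n in("side","top"):
    print(n)
    rect(near(n,.47,.75,.1,.4,.181,.189),"mill top")
    Q=near(n,.42,.455,.19,.31,.185,.21);pca(Q,"handle")
    rect(near(n,.5,.75,-.45,-.1,.046,.066),"tray hi")
    rect(near(n,.3,.75,-.45,-.1,.030,.066),"tray ")
    Q=near(n,.4,.56,-.05,.06,.068,.085);pca(Q,"scoop handle")
    for t in((.5,.65)):
        pass
    rect(near(n,.5,.7,-.05,.08,.012,.05),"scoop walls")
for n,t,uv in (("side","tray",(184.9,203.9)),("top","tray",(394.6,224.6)),("side","scoop",(292,208.3)),("top","scoop",(279.2,241.8))):
    print(n,t,at_z(n,uv,0).round(4))
for n,uv in(("side",(392.7,140.8)),("top",(160.8,304.9))): print("handle",at_z(n,uv,.2).round(4))
E
python3 fit.py
```

```text
side
mill top 4563 [571.3 264.3] [208.8 191.1] 4.3
handle 126 [0.4415 0.2557 0.1959] dir deg 91.8 ext [-0.0535  0.0473]
tray hi 177 [ 578.2 -268.3] [104.6 188.4] 73.68
tray  519 [ 520.6 -252.3] [106.3 307.5] 73.92
scoop handle 115 [0.4786 0.0116 0.0755] dir deg 2.1 ext [-0.0524  0.0534]
scoop walls 3 [534.6   5.7] [ 0.8 21.4] 4.42
top
mill top 7023 [569.8 261.1] [206.2 190.4] 5.28
handle 232 [0.4394 0.2524 0.1978] dir deg 93.5 ext [-0.0538  0.0485]
tray hi 539 [ 578.  -269.9] [105.9 189.1] 74.4
tray  1424 [ 521.1 -253.9] [105.9 307.1] 74.28
scoop handle 237 [0.4764 0.0096 0.0772] dir deg -178.1 ext [-0.0529  0.0523]
scoop walls 0 [0. 0.] [0. 0.] 0.0
side tray [ 0.5986 -0.273   0.    ]
top tray [ 0.5997 -0.2699  0.    ]
side scoop [0.5816 0.0187 0.    ]
top scoop [ 0.5786  0.0157 -0.    ]
handle [0.4547 0.2474 0.2   ]
handle [0.4424 0.2514 0.2   ]
```

```bash
cat > plan.py <<'E'
import sys,json
from h import *
def state():
    s=bot.observe(); return np.array(s["position"]),R.from_euler("xyz",s["tool_rot"]),s
def rows(p0,R0,wps,hand=None,rnd=1):
    """wps: list of (pos,Rotation,nrows); prints rows & max step; simulates rounding"""
    out=[];p=np.array(p0,float);q=R0
    for (tp,tR,n) in wps:
        ps=p.copy();qs=q
        rv=(qs.inv()*tR).as_rotvec()
        for i in range(1,n+1):
            gp=ps+(np.array(tp)-ps)*i/n; gq=qs*R.from_rotvec(rv*i/n)
            dl=np.round(q.inv().apply(gp-p)*1000,rnd); dr=np.round((q.inv()*gq).as_rotvec(),3)
            r={}
            for k,v in zip(("dx","dy","dz","rx","ry","rz"),list(dl)+list(dr)):
                if abs(v)>1e-9: r[k]=float(v)
            if np.linalg.norm(dl)>50 or np.linalg.norm(dr)>.1499: print("TOO BIG",np.linalg.norm(dl),np.linalg.norm(dr))
            if hand is not None: r["hand"]=hand
            out.append(r)
            p=p+q.apply(dl)/1000; q=q*R.from_rotvec(dr)
    for i in range(0,len(out),10): print(json.dumps(out[i:i+10]))
    return p,q
def down(yawdeg): return R.from_euler("xyz",[np.pi,0,np.radians(yawdeg)])
E
python3 - <<'E'
from plan import *
p,q,s=state()
rows(p,q,[((.46,-.17,.33),down(60),10),((.4405,.2535,.30),down(94.3),10)],rnd=0)
E
```

```text
[{"dx": 35.0, "dy": -28.0, "dz": -10.0, "rz": -0.063}, {"dx": 37.0, "dy": -26.0, "dz": -10.0, "rz": -0.063}, {"dx": 39.0, "dy": -24.0, "dz": -10.0, "rz": -0.063}, {"dx": 40.0, "dy": -21.0, "dz": -9.0, "rz": -0.064}, {"dx": 41.0, "dy": -19.0, "dz": -10.0, "rz": -0.063}, {"dx": 42.0, "dy": -16.0, "dz": -10.0, "rz": -0.063}, {"dx": 43.0, "dy": -13.0, "dz": -10.0, "rz": -0.063}, {"dx": 44.0, "dy": -11.0, "dz": -10.0, "rz": -0.063}, {"dx": 45.0, "dy": -8.0, "dz": -10.0, "rz": -0.063}, {"dx": 45.0, "dy": -5.0, "dz": -10.0, "rz": -0.063}]
[{"dx": 36.0, "dy": -23.0, "dz": 3.0, "rz": -0.06}, {"dx": 37.0, "dy": -21.0, "dz": 3.0, "rz": -0.06}, {"dx": 38.0, "dy": -18.0, "dz": 3.0, "rz": -0.06}, {"dx": 39.0, "dy": -16.0, "dz": 3.0, "rz": -0.06}, {"dx": 40.0, "dy": -14.0, "dz": 3.0, "rz": -0.06}, {"dx": 41.0, "dy": -11.0, "dz": 3.0, "rz": -0.059}, {"dx": 41.0, "dy": -9.0, "dz": 3.0, "rz": -0.06}, {"dx": 42.0, "dy": -6.0, "dz": 3.0, "rz": -0.06}, {"dx": 42.0, "dy": -4.0, "dz": 3.0, "rz": -0.06}, {"dx": 43.0, "dy": -1.0, "dz": 3.0, "rz": -0.06}]
```

```bash
python3 -m inch '[{"dx":35,"dy":-28,"dz":-10,"rz":-0.063},{"dx":37,"dy":-26,"dz":-10,"rz":-0.063},{"dx":39,"dy":-24,"dz":-10,"rz":-0.063},{"dx":40,"dy":-21,"dz":-9,"rz":-0.064},{"dx":41,"dy":-19,"dz":-10,"rz":-0.063},{"dx":42,"dy":-16,"dz":-10,"rz":-0.063},{"dx":43,"dy":-13,"dz":-10,"rz":-0.063},{"dx":44,"dy":-11,"dz":-10,"rz":-0.063},{"dx":45,"dy":-8,"dz":-10,"rz":-0.063},{"dx":45,"dy":-5,"dz":-10,"rz":-0.063}]'; python3 -c "
from plan import *
p,q,s=state();print(s['qpos'].round(4).tolist(),p,q.as_euler('xyz'))"
```

```text
[1.0848, 0.5214, -0.0363, 1.5995, 0.0212, 1.0211, -0.1128] [ 0.25245428 -0.57176972  0.23132686] [ 3.14150892e+00 -2.57845126e-05  4.15777084e-01]schema error: expected keys dx, dy, dz, rx, ry, rz, hand
```

```bash
sed -i 's/if abs(v)>1e-9: r\[k\]=float(v)/r[k]=int(v) if v==int(v) else float(v)/; s/if hand is not None: r\["hand"\]=hand/r["hand"]=hand if hand is not None else -1/' plan.py
sed -i 's/print(json.dumps(out\[i:i+10\]))/print(json.dumps(out[i:i+10]).replace(": ",":").replace(", ",","))/' plan.py
python3 -m inch '[{"dx":35,"dy":-28,"dz":-10,"rx":0,"ry":0,"rz":-0.063,"hand":-1},{"dx":37,"dy":-26,"dz":-10,"rx":0,"ry":0,"rz":-0.063,"hand":-1},{"dx":39,"dy":-24,"dz":-10,"rx":0,"ry":0,"rz":-0.063,"hand":-1},{"dx":40,"dy":-21,"dz":-9,"rx":0,"ry":0,"rz":-0.064,"hand":-1},{"dx":41,"dy":-19,"dz":-10,"rx":0,"ry":0,"rz":-0.063,"hand":-1},{"dx":42,"dy":-16,"dz":-10,"rx":0,"ry":0,"rz":-0.063,"hand":-1},{"dx":43,"dy":-13,"dz":-10,"rx":0,"ry":0,"rz":-0.063,"hand":-1},{"dx":44,"dy":-11,"dz":-10,"rx":0,"ry":0,"rz":-0.063,"hand":-1},{"dx":45,"dy":-8,"dz":-10,"rx":0,"ry":0,"rz":-0.063,"hand":-1},{"dx":45,"dy":-5,"dz":-10,"rx":0,"ry":0,"rz":-0.063,"hand":-1}]'; python3 -c "
from plan import *
p,q,s=state();print(s['qpos'].round(4).tolist(),p,q.as_euler('xyz'))
rows(p,q,[((.4405,.2535,.33),down(94.3),10)],rnd=0,hand=-0.2)"
```

```text
clock: 2.4
position: [0.4604, -0.168, 0.331]
tool_rot: [3.141, 0.0, 1.049]
force: [0.4, -0.4, 0.9]
grip_width: 0.0857
[0.5314, 0.2189, -0.3621, 1.7976, 0.0851, 1.1396, -0.3799] [ 0.46039772 -0.16797715  0.33102351] [3.14092305e+00 5.33789864e-05 1.04919395e+00]
[{"dx":36,"dy":-23,"dz":0,"rx":0,"ry":0,"rz":-0.06,"hand":-0.2},{"dx":36,"dy":-20,"dz":0,"rx":0,"ry":0,"rz":-0.059,"hand":-0.2},{"dx":38,"dy":-19,"dz":0,"rx":0,"ry":0,"rz":-0.06,"hand":-0.2},{"dx":39,"dy":-16,"dz":0,"rx":0,"ry":0,"rz":-0.06,"hand":-0.2},{"dx":40,"dy":-13,"dz":0,"rx":0,"ry":0,"rz":-0.059,"hand":-0.2},{"dx":41,"dy":-12,"dz":1,"rx":0,"ry":0,"rz":-0.06,"hand":-0.2},{"dx":41,"dy":-8,"dz":0,"rx":0,"ry":0,"rz":-0.06,"hand":-0.2},{"dx":42,"dy":-7,"dz":0,"rx":0,"ry":0,"rz":-0.059,"hand":-0.2},{"dx":42,"dy":-4,"dz":0,"rx":0,"ry":0,"rz":-0.06,"hand":-0.2},{"dx":42,"dy":-1,"dz":0,"rx":0.001,"ry":0,"rz":-0.06,"hand":-0.2}]
```

Tracking is accurate. Next I go above the handle.

```bash
python3 -m inch '[{"dx":36,"dy":-23,"dz":0,"rx":0,"ry":0,"rz":-0.06,"hand":-0.2},{"dx":36,"dy":-20,"dz":0,"rx":0,"ry":0,"rz":-0.059,"hand":-0.2},{"dx":38,"dy":-19,"dz":0,"rx":0,"ry":0,"rz":-0.06,"hand":-0.2},{"dx":39,"dy":-16,"dz":0,"rx":0,"ry":0,"rz":-0.06,"hand":-0.2},{"dx":40,"dy":-13,"dz":0,"rx":0,"ry":0,"rz":-0.059,"hand":-0.2},{"dx":41,"dy":-12,"dz":0,"rx":0,"ry":0,"rz":-0.06,"hand":-0.2},{"dx":41,"dy":-8,"dz":0,"rx":0,"ry":0,"rz":-0.06,"hand":-0.2},{"dx":42,"dy":-7,"dz":0,"rx":0,"ry":0,"rz":-0.059,"hand":-0.2},{"dx":42,"dy":-4,"dz":0,"rx":0,"ry":0,"rz":-0.06,"hand":-0.2},{"dx":42,"dy":-1,"dz":0,"rx":0.001,"ry":0,"rz":-0.06,"hand":-0.2}]'; python3 -c "
from plan import *
p,q,s=state();print(s['qpos'].round(4).tolist(),p,q.as_euler('xyz'))
P,d,c=snap('wrist','w1'); np.save('pics/w1.npy',d)
P=cloud('wrist',d,c)
for r in bot.trace('wrist','hatch_handle')[:1]:
  print(r['score'],r['box'])
Q=P.reshape(-1,3);Q=Q[(Q[:,2]>.19)&(Q[:,2]<.215)&(Q[:,0]<.5)]
print(len(Q),np.nanmean(Q,0),np.percentile(Q,[1,50,99],axis=0))
print(bot.tip_of('wrist','hatch_handle')[:1])
"
```

```text
clock: 3.4
position: [0.4406, 0.2533, 0.3305]
tool_rot: [-3.141, -0.0, 1.646]
force: [1.0, 0.0, 1.0]
grip_width: 0.0513
[-0.0691, 0.2986, -0.7162, 1.7432, 0.2102, 1.1785, -0.7693] [0.44058662 0.25330738 0.33053366] [-3.14117156e+00 -9.24039290e-06  1.64592468e+00]
0.68 [262.6, 102.5, 349.8, 275.2]
1766 [0.43921022 0.25809135 0.19735168] [[0.4293815  0.20192134 0.19038536]
 [0.43893842 0.26024451 0.19798151]
 [0.45487618 0.30748552 0.20030977]]
[{'centre': [202.6, 273.0], 'score': 0.71}]
```

View pics/w1.png

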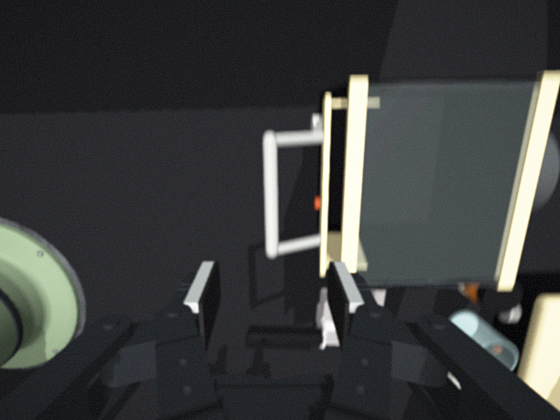

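```bash
python3 -c "
from plan import *
p,q,s=state()
rows(p,q,[((.4390,.2540,.177),down(94.5),5)],rnd=1,hand=0.2)"
```

```text
[{"dx":0,"dy":-0.2,"dz":30.6,"rx":0,"ry":0,"rz":0,"hand":0.2},{"dx":-0.1,"dy":-0.2,"dz":30.7,"rx":-0.001,"ry":0,"rz":0,"hand":0.2},{"dx":0,"dy":-0.2,"dz":30.6,"rx":0,"ry":-0.001,"rz":-0.001,"hand":0.2},{"dx":0,"dy":-0.2,"dz":30.6,"rx":0,"ry":0,"rz":0,"hand":0.2},{"dx":0,"dy":-0.2,"dz":30.6,"rx":-0.001,"ry":0,"rz":0,"hand":0.2}]
```

```bash
python3 -m inch '[{"dx":0,"dy":-0.4,"dz":25,"rx":0,"ry":0,"rz":0,"hand":0.2},{"dx":0,"dy":-0.4,"dz":32,"rx":0,"ry":0,"rz":0,"hand":0.2},{"dx":0,"dy":-0.4,"dz":32,"rx":0,"ry":0,"rz":0,"hand":0.2},{"dx":0,"dy":-0.4,"dz":32,"rx":0,"ry":0,"rz":0,"hand":0.2},{"dx":0,"dy":0,"dz":32,"rx":0,"ry":0,"rz":0,"hand":0.2},{"dx":0,"dy":0,"dz":0,"rx":0,"ry":0,"rz":0,"hand":1},{"dx":0,"dy":0,"dz":0,"rx":0,"ry":0,"rz":0,"hand":1},{"dx":0,"dy":0,"dz":0,"rx":0,"ry":0,"rz":0,"hand":1}]' 40; python3 -c "
from plan import *
p,q,s=state();print(s['qpos'].round(4).tolist(),p,q.as_euler('xyz'))
P,d,c=snap('side','s1');P,d,c=snap('wrist','w2')"
```

```text
clock: 4.35
position: [0.4403, 0.2508, 0.1782]
tool_rot: [3.141, 0.0, 1.643]
force: [10.4, 0.9, -27.0]
grip_width: 0.0107
[-0.1423, 0.4704, -0.6487, 1.9372, 0.3721, 0.8545, -0.9156] [0.44026004 0.25080504 0.1781616 ] [3.14116808e+00 1.86069730e-04 1.64265901e+00]
```

View pics/w2.png

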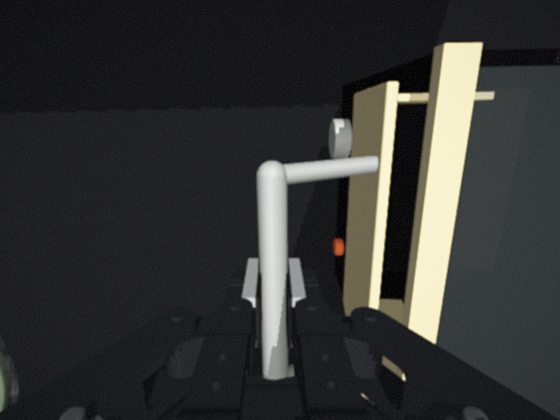

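```bash
python3 -m inch '[{"dx":0,"dy":-12.9,"dz":6.8,"rx":0,"ry":0,"rz":0,"hand":1},{"dx":0,"dy":-12.2,"dz":8.1,"rx":0,"ry":0,"rz":0,"hand":1},{"dx":0,"dy":-11.2,"dz":9.4,"rx":0,"ry":0,"rz":0,"hand":1},{"dx":0,"dy":-10.2,"dz":10.4,"rx":0,"ry":0,"rz":0,"hand":1}]' 30; python3 -m inch '[{"dx":0,"dy":-9,"dz":11.5,"rx":0,"ry":0,"rz":0,"hand":1},{"dx":0,"dy":-7.8,"dz":12.3,"rx":0,"ry":0,"rz":0,"hand":1},{"dx":0,"dy":-6.4,"dz":13.3,"rx":0,"ry":0,"rz":0,"hand":1},{"dx":0,"dy":-5,"dz":13.7,"rx":0,"ry":0,"rz":0,"hand":1}]' 30;python3 -c "
from plan import *
p,q,s=state();print(s['qpos'].round(4).tolist(),p,q.as_euler('xyz'))
P,d,c=snap('side','s2')"
```

```text
clock: 4.85
position: [0.3951, 0.247, 0.1443]
tool_rot: [3.138, 0.001, 1.641]
force: [17.2, -7.2, -9.8]
grip_width: 0.0103
clock: 5.25
position: [0.368, 0.2449, 0.0936]
tool_rot: [3.137, 0.001, 1.641]
force: [32.4, -9.8, 63.1]
grip_width: 0.0102
[-0.2765, 0.5176, -0.5711, 2.1619, 0.5089, 0.5907, -1.1491] [0.3680294  0.24488236 0.09356759] [3.13666637e+00 1.01557406e-03 1.64055278e+00]
```

View pics/s2.png

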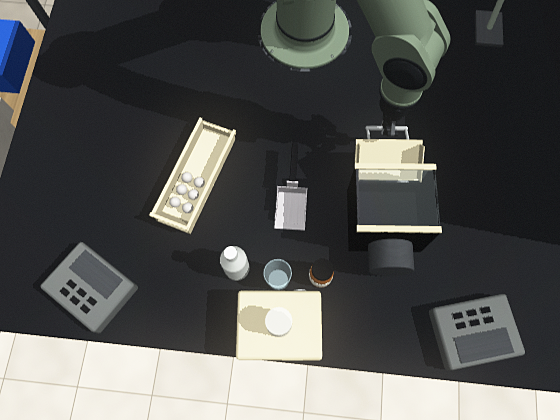

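```bash
python3 -c "
from plan import *
for n in ('side','top'):
  P,d,c=snap(n,n+'3'); P=cloud(n,d,c)
  k=np.ones((3,3));g=(cv2.dilate(d,k)-cv2.erode(d,k))<.02
  hsv=cv2.cvtColor(cv2.imread(f'pics/{n}3.png'),cv2.COLOR_BGR2HSV)
  m=(P[...,0]>.38)&(P[...,0]<.49)&(P[...,1]>.19)&(P[...,1]<.31)&(P[...,2]>.075)&(P[...,2]<.16)&g&(hsv[...,2]>70)
  Q=P[m]; c0=np.median(Q,0);
  for _ in range(4):
    u,s,v=np.linalg.svd(Q-Q.mean(0),full_matrices=False); r=(Q-Q.mean(0))@v[2]; Q=Q[abs(r)<max(.003,2*np.median(abs(r)))]
  nn=v[2]*np.sign(v[2][2]); print(n,len(Q),Q.mean(0),nn,'theta',np.pi/2-np.arctan2(np.hypot(*nn[:2]),nn[2]), 'az',np.degrees(np.arctan2(nn[1],nn[0])))
"
```

```text
side 752 [0.44062956 0.24951705 0.11563991] [0.56624084 0.05089496 0.82266702] theta 0.9660863475407261 az 5.1360675713765955
top 1402 [0.45792754 0.24725796 0.10509391] [0.576967   0.0507493  0.81518929] theta 0.9530559422874845 az 5.026728639695114
```

```bash
python3 -m inch '[{"dx":0,"dy":0,"dz":-3,"rx":0,"ry":0,"rz":0,"hand":0.2},{"dx":0,"dy":0,"dz":0,"rx":0,"ry":0,"rz":0,"hand":0.2},{"dx":0,"dy":0,"dz":-10,"rx":0,"ry":0,"rz":0,"hand":0.2},{"dx":0,"dy":-3,"dz":-25,"rx":0,"ry":0,"rz":0,"hand":0.2},{"dx":0,"dy":0,"dz":-40,"rx":0,"ry":0,"rz":0,"hand":0.1},{"dx":0,"dy":0,"dz":-45,"rx":0,"ry":0,"rz":0,"hand":-1},{"dx":0,"dy":0,"dz":-40,"rx":0,"ry":0,"rz":0,"hand":-1}]'; python3 -c "
from plan import *
p,q,s=state()
rows(p,q,[((.50,.0114,.20),down(182),11),((.501,.0114,.12),down(182),3)],rnd=0,hand=-1)"
```

```text
clock: 6.1
position: [0.3611, 0.2463, 0.258]
tool_rot: [-3.141, -0.001, 1.645]
force: [-0.2, 0.2, -0.2]
grip_width: 0.0663
[{"dx":-22,"dy":11,"dz":5,"rx":0,"ry":0,"rz":-0.139,"hand":-1},{"dx":-24,"dy":8,"dz":5,"rx":0,"ry":0,"rz":-0.139,"hand":-1},{"dx":-24,"dy":4,"dz":6,"rx":0,"ry":0,"rz":-0.14,"hand":-1},{"dx":-25,"dy":1,"dz":5,"rx":0,"ry":0,"rz":-0.139,"hand":-1},{"dx":-25,"dy":-2,"dz":5,"rx":0,"ry":0,"rz":-0.139,"hand":-1},{"dx":-24,"dy":-6,"dz":5,"rx":0,"ry":0,"rz":-0.139,"hand":-1},{"dx":-23,"dy":-9,"dz":6,"rx":0,"ry":-0.001,"rz":-0.14,"hand":-1},{"dx":-22,"dy":-12,"dz":5,"rx":0,"ry":0,"rz":-0.139,"hand":-1},{"dx":-19,"dy":-15,"dz":5,"rx":0,"ry":0,"rz":-0.139,"hand":-1},{"dx":-18,"dy":-18,"dz":6,"rx":0,"ry":0,"rz":-0.139,"hand":-1}]
[{"dx":-14,"dy":-20,"dz":5,"rx":0,"ry":0,"rz":-0.14,"hand":-1},{"dx":0,"dy":0,"dz":27,"rx":0,"ry":0,"rz":0,"hand":-1},{"dx":-1,"dy":0,"dz":26,"rx":0,"ry":0,"rz":0,"hand":-1},{"dx":0,"dy":0,"dz":27,"rx":0,"ry":0,"rz":0,"hand":-1}]
```

```bash
python3 -m inch '[{"dx":-22,"dy":11,"dz":5,"rx":0,"ry":0,"rz":-0.139,"hand":-1},{"dx":-24,"dy":8,"dz":5,"rx":0,"ry":0,"rz":-0.139,"hand":-1},{"dx":-24,"dy":4,"dz":6,"rx":0,"ry":0,"rz":-0.14,"hand":-1},{"dx":-25,"dy":1,"dz":5,"rx":0,"ry":0,"rz":-0.139,"hand":-1},{"dx":-25,"dy":-2,"dz":5,"rx":0,"ry":0,"rz":-0.139,"hand":-1},{"dx":-24,"dy":-6,"dz":5,"rx":0,"ry":0,"rz":-0.139,"hand":-1},{"dx":-23,"dy":-9,"dz":6,"rx":0,"ry":0,"rz":-0.14,"hand":-1},{"dx":-22,"dy":-12,"dz":5,"rx":0,"ry":0,"rz":-0.139,"hand":-1},{"dx":-19,"dy":-15,"dz":5,"rx":0,"ry":0,"rz":-0.139,"hand":-1},{"dx":-18,"dy":-18,"dz":6,"rx":0,"ry":0,"rz":-0.139,"hand":-1}]'; python3 -m inch '[{"dx":-14,"dy":-20,"dz":5,"rx":0,"ry":0,"rz":-0.14,"hand":-1},{"dx":0,"dy":0,"dz":20,"rx":0,"ry":0,"rz":0,"hand":-1},{"dx":0,"dy":0,"dz":0,"rx":0,"ry":0,"rz":0,"hand":-1}]'
python3 -c "
from plan import *
p,q,s=state();print(s['qpos'].round(4).tolist(),p,q.as_euler('xyz'))
P,d,c=snap('wrist','w3'); C=cloud('wrist',d,c)
k=np.ones((3,3));C[(cv2.dilate(d,k)-cv2.erode(d,k))>.012]=np.nan
Q=C.reshape(-1,3);Q=Q[(Q[:,2]>.069)&(Q[:,2]<.085)&(Q[:,0]<.55)&(Q[:,0]>.4)&(abs(Q[:,1])<.05)]
c0=Q.mean(0);u,s,v=np.linalg.svd(Q[:,:2]-c0[:2],full_matrices=False);print(len(Q),c0,np.degrees(np.arctan2(v[0,1],v[0,0])),np.percentile(Q,[1,99],axis=0))
"
```

```text
clock: 7.1
position: [0.4885, 0.0312, 0.2029]
tool_rot: [-3.141, -0.0, 3.042]
force: [1.2, -1.2, 0.0]
grip_width: 0.0853
clock: 7.4
position: [0.4991, 0.0099, 0.1761]
tool_rot: [3.141, -0.003, -3.109]
force: [-0.5, -0.0, 0.7]
grip_width: 0.0854
[0.5312, 0.5354, -0.9002, 1.9467, 0.5264, 0.9164, 0.9677] [0.49905856 0.00991924 0.17612757] [ 3.14130438 -0.00326299 -3.10876381]
2747 [0.47378818 0.01303556 0.0767265 ] 1.9424741144234459 [[0.42195635 0.00421694 0.07218919]
 [0.53209765 0.02501224 0.07851714]]
```

View pics/w3.png

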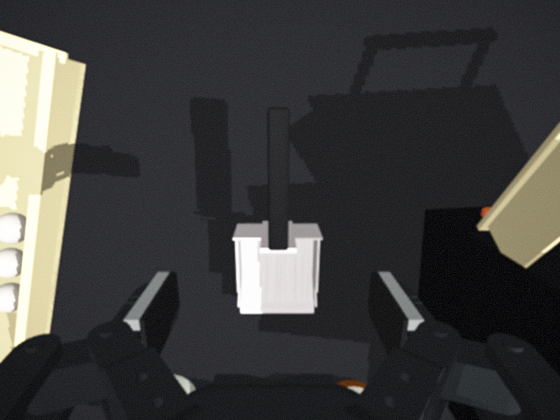

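```bash
python3 -m inch '[{"dx":-1,"dy":4,"dz":25,"rx":0,"ry":0.003,"rz":0,"hand":-0.6},{"dx":0,"dy":0,"dz":35,"rx":0,"ry":0,"rz":0,"hand":-0.4},{"dx":0,"dy":0,"dz":35,"rx":0,"ry":0,"rz":0,"hand":-0.4},{"dx":0,"dy":0,"dz":34,"rx":0,"ry":0,"rz":0,"hand":-0.3},{"dx":0,"dy":0,"dz":0,"rx":0,"ry":0,"rz":0,"hand":-0.3},{"dx":0,"dy":0,"dz":0,"rx":0,"ry":0,"rz":0,"hand":1},{"dx":0,"dy":0,"dz":0,"rx":0,"ry":0,"rz":0,"hand":1},{"dx":0,"dy":0,"dz":0,"rx":0,"ry":0,"rz":0,"hand":1},{"dx":0,"dy":0,"dz":0,"rx":0,"ry":0,"rz":0,"hand":1}]' 120
python3 -c "
from plan import *
p,q,s=state();print(s['qpos'].round(4).tolist(),p,q.as_euler('xyz'),s['force'])"
```

```text
clock: 8.35
position: [0.5012, 0.0146, 0.0497]
tool_rot: [-3.141, -0.001, -3.108]
force: [-5.4, -0.3, 19.8]
grip_width: 0.0139
[0.3858, 0.72, -0.7287, 2.0236, 0.7604, 0.6914, 0.7662] [0.50124215 0.01462353 0.04973357] [-3.14096270e+00 -1.37064857e-03 -3.10781942e+00] [-5.39719629 -0.33128363 19.76558296]
```

```bash
python3 -c "
from plan import *
p,q,s=state()
a=np.radians(-15.9);T=np.array([.6018,-.2762]);u=np.array([np.cos(a),np.sin(a)])
g=T+u*(-.160-.084);print(g)
rows(p,q,[((.495,.0146,.16),down(182),4),((g[0],g[1],.16),down(164.1),8)],rnd=1,hand=1)"
```

```text
[ 0.36713512 -0.20935395]
[{"dx":1.6,"dy":0,"dz":-27.6,"rx":0,"ry":0,"rz":0,"hand":1},{"dx":1.6,"dy":0.1,"dz":-27.5,"rx":0,"ry":-0.001,"rz":-0.001,"hand":1},{"dx":1.6,"dy":0,"dz":-27.6,"rx":0,"ry":0,"rz":0,"hand":1},{"dx":1.5,"dy":0,"dz":-27.6,"rx":-0.001,"ry":0,"rz":0,"hand":1},{"dx":17,"dy":-27.4,"dz":0,"rx":0,"ry":0,"rz":0.039,"hand":1},{"dx":15.8,"dy":-28.1,"dz":0,"rx":0,"ry":0,"rz":0.039,"hand":1},{"dx":14.8,"dy":-28.6,"dz":0,"rx":0,"ry":0,"rz":0.039,"hand":1},{"dx":13.6,"dy":-29.2,"dz":0,"rx":0,"ry":0,"rz":0.039,"hand":1},{"dx":12.5,"dy":-29.8,"dz":0,"rx":0,"ry":0,"rz":0.039,"hand":1},{"dx":11.3,"dy":-30.1,"dz":0,"rx":0,"ry":0,"rz":0.039,"hand":1}]
[{"dx":10.1,"dy":-30.7,"dz":0,"rx":0,"ry":0,"rz":0.039,"hand":1},{"dx":9,"dy":-30.9,"dz":0,"rx":0,"ry":0,"rz":0.039,"hand":1}]
```

```bash
python3 -m inch '[{"dx":1.6,"dy":0,"dz":-18,"rx":0,"ry":0,"rz":0,"hand":1},{"dx":1.6,"dy":0,"dz":-28,"rx":0,"ry":0,"rz":0,"hand":1},{"dx":1.6,"dy":0,"dz":-36,"rx":0,"ry":0,"rz":0,"hand":1},{"dx":1.5,"dy":0,"dz":-28,"rx":0,"ry":0,"rz":0,"hand":1},{"dx":17,"dy":-27.4,"dz":0,"rx":0,"ry":0,"rz":0.039,"hand":1},{"dx":15.8,"dy":-28.1,"dz":0,"rx":0,"ry":0,"rz":0.039,"hand":1},{"dx":14.8,"dy":-28.6,"dz":0,"rx":0,"ry":0,"rz":0.039,"hand":1},{"dx":13.6,"dy":-29.2,"dz":0,"rx":0,"ry":0,"rz":0.039,"hand":1},{"dx":12.5,"dy":-29.8,"dz":0,"rx":0,"ry":0,"rz":0.039,"hand":1},{"dx":11.3,"dy":-30.1,"dz":0,"rx":0,"ry":0,"rz":0.039,"hand":1}]' 120 && python3 -m inch '[{"dx":10.1,"dy":-30.7,"dz":0,"rx":0,"ry":0,"rz":0.039,"hand":1},{"dx":9,"dy":-30.9,"dz":0,"rx":0,"ry":0,"rz":0.039,"hand":1},{"dx":0,"dy":0,"dz":0,"rx":0,"ry":0,"rz":0,"hand":1}]'
python3 -c "
from plan import *
p,q,s=state();print(s['qpos'].round(4).tolist(),p,q.as_euler('xyz'),s['force'])
for n in('side','top','wrist'):
  P,d,c=snap(n,n+'4'); np.save(f'pics/{n}4.npy',d)
im=cv2.imread('pics/side4.png')[100:260,130:330];cv2.imwrite('pics/side4z.png',cv2.resize(im,None,fx=3.5,fy=3.5,interpolation=cv2.INTER_CUBIC))
im=cv2.imread('pics/top4.png')[170:350,300:460];cv2.imwrite('pics/top4z.png',cv2.resize(im,None,fx=3.3,fy=3.3,interpolation=cv2.INTER_CUBIC))
"
```

```text
clock: 9.35
position: [0.3978, -0.1546, 0.1592]
tool_rot: [-3.14, -0.003, 2.94]
force: [1.6, -0.6, -0.5]
grip_width: 0.0138
clock: 9.65
position: [0.3642, -0.2127, 0.159]
tool_rot: [-3.138, -0.004, 2.857]
force: [0.2, 1.2, -1.0]
grip_width: 0.0138
[1.0548, 0.4181, -0.8306, 2.1477, 0.4551, 0.7604, 1.2136] [ 0.36423993 -0.21265988  0.15901294] [-3.13825784 -0.00403719  2.85715524] [ 0.20509711  1.21675829 -0.98160228]
```

View pics/side4z.png

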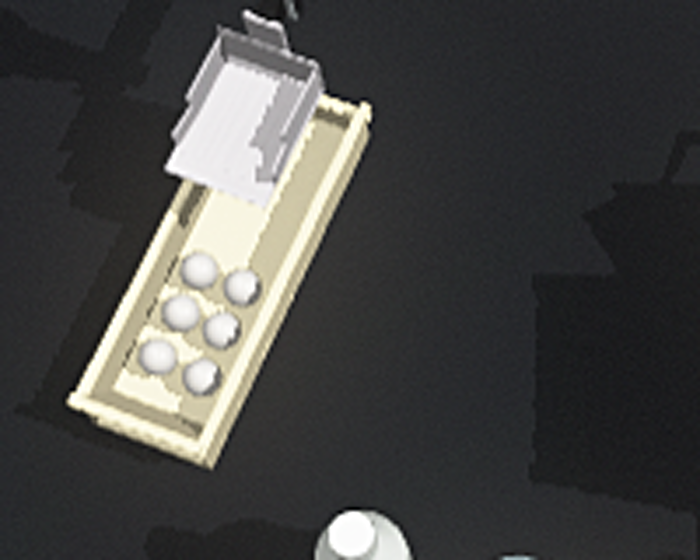

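View pics/top4z.png

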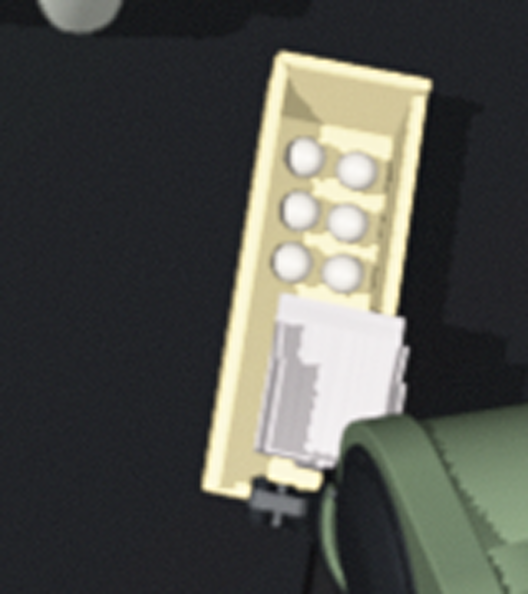

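View pics/wrist4.png

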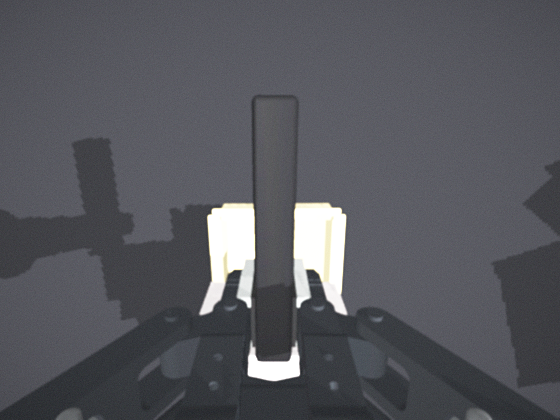

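```bash
python3 -c "
from plan import *
p,q,s=state()
for n in('side','top'):
  d=np.load(f'pics/{n}4.npy');C=cloud(n,d);k=np.ones((3,3))
  hsv=cv2.cvtColor(cv2.imread(f'pics/{n}4.png'),cv2.COLOR_BGR2HSV)
  C[((cv2.dilate(d,k)-cv2.erode(d,k))>.02)|(hsv[...,1]>60)]=np.nan
  Q=C.reshape(-1,3);Q=Q[(Q[:,2]>.095)&(Q[:,2]<.128)&(Q[:,0]<.56)&(Q[:,0]>.38)&(Q[:,1]<-.12)&(Q[:,1]>-.34)]
  for _ in range(3):
    m=Q.mean(0);u,s_,v=np.linalg.svd(Q-m,full_matrices=False);r=(Q-m)@v[2];Q=Q[abs(r)<.004]
  nn=v[2]*np.sign(v[2][2]); r=cv2.minAreaRect((Q[:,:2]*1000).astype(np.float32))
  print(n,len(Q),m,nn,r)
  a=np.radians(-15.9);T=np.array([.6018,-.2762]);u=np.array([np.cos(a),np.sin(a)]);w=np.array([-u[1],u[0]])
  L=Q[:,:2]-T; print('tray x',np.percentile(L@u,[1,99]),'tray y',np.percentile(L@w,[1,50,99]))
  X=(Q[:,:2]-p[:2])@u; Y=(Q[:,:2]-p[:2])@w;print('TCP rel',np.percentile(X,[1,99]),np.percentile(Y,[1,99]))
"
```

```text
side 710 [ 0.44754278 -0.24412201  0.11105379] [0.02212766 0.00376047 0.99974808] ((443.78057861328125, -237.9329071044922), (79.15597534179688, 102.04969024658203), 73.1991195678711)
tray x [-0.21155164 -0.11315196] tray y [-0.04451494 -0.01102067  0.02874229]
TCP rel [0.03285623 0.1312559 ] [-0.04445967  0.02879756]
top 1218 [ 0.45484091 -0.23988658  0.11187675] [ 1.03109528e-02 -6.58447141e-04  9.99946624e-01] ((448.8624572753906, -237.97274780273438), (78.64583587646484, 96.60816192626953), 73.50977325439453)
tray x [-0.20413241 -0.11016253] tray y [-0.04324883 -0.00416754  0.03010921]
TCP rel [0.04027545 0.13424533] [-0.04319356  0.03016447]
```

```bash
python3 -m inch '[{"dx":0,"dy":5,"dz":5,"rx":-0.003,"ry":0.004,"rz":-0.008,"hand":1},{"dx":0,"dy":0,"dz":25,"rx":0,"ry":0,"rz":0,"hand":1},{"dx":0,"dy":0,"dz":20,"rx":0,"ry":0,"rz":0,"hand":1},{"dx":0,"dy":0,"dz":0,"rx":0,"ry":0,"rz":0,"hand":1}]' 120
python3 -c "
from plan import *
p,q,s=state();print(s['qpos'].round(4).tolist(),p,q.as_euler('xyz'),s['force'])
for n in('side','top','wrist'):
  P,d,c=snap(n,n+'5'); np.save(f'pics/{n}5.npy',d)
im=cv2.imread('pics/side5.png')[100:260,130:330];im2=cv2.imread('pics/top5.png')[180:340,330:460]
o=np.hstack([cv2.resize(im,None,fx=2.2,fy=2.2,interpolation=cv2.INTER_CUBIC),cv2.resize(im2,None,fx=2.2,fy=2.2,interpolation=cv2.INTER_CUBIC)]);cv2.imwrite('pics/z5.png',o)
a=np.radians(-15.9);T=np.array([.6018,-.2762]);u=np.array([np.cos(a),np.sin(a)]);w=np.array([-u[1],u[0]])
print('TCP tray',(p[:2]-T)@u,(p[:2]-T)@w)
"
```

```text
clock: 10.2
position: [0.367, -0.2027, 0.1067]
tool_rot: [3.138, -0.011, 2.875]
force: [0.3, 0.2, -1.6]
grip_width: 0.0137
[0.9599, 0.5112, -0.7543, 2.1906, 0.5746, 0.657, 1.0994] [ 0.36697042 -0.2027088   0.10667043] [ 3.13824954 -0.01087565  2.8745271 ] [ 0.32272069  0.24009488 -1.55527927]
TCP tray -0.2459788948047562 0.006345790985219393
```

View pics/z5.png

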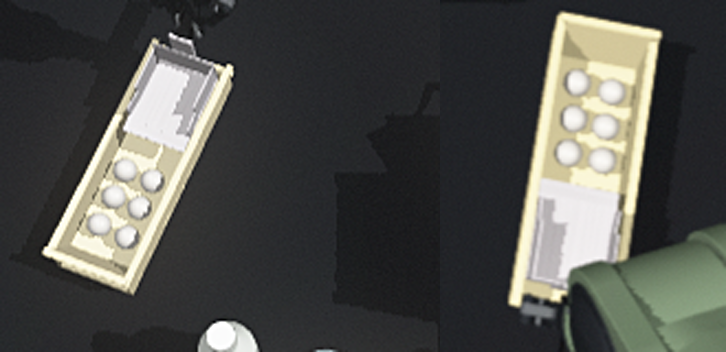

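View pics/wrist5.png

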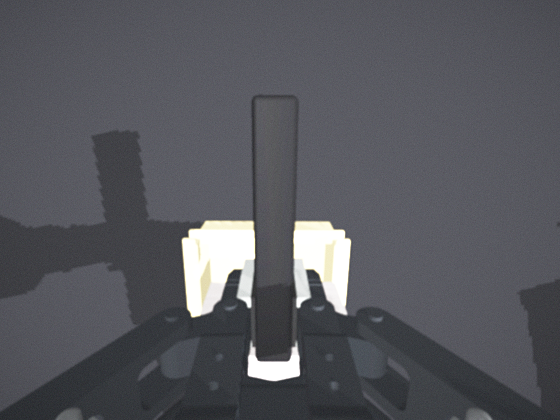

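```bash
python3 -m inch '[{"dx":0,"dy":-5,"dz":0,"rx":0,"ry":0,"rz":0.01,"hand":1},{"dx":0,"dy":0,"dz":0,"rx":0,"ry":0,"rz":0,"hand":1},{"dx":0,"dy":0,"dz":0,"rx":0,"ry":0,"rz":0,"hand":1}]' 120
cat > chk.py <<'E'
from plan import *
import sys
a=np.radians(-15.9);T=np.array([.6018,-.2762]);u=np.array([np.cos(a),np.sin(a)]);w=np.array([-u[1],u[0]])
def traypos():
    p,q,s=state();print(s['clock'],s['qpos'].round(3).tolist(),p.round(4),q.as_euler('xyz').round(4),s['force'].round(1))
    print('TCP tray',((p[:2]-T)@u).round(4),((p[:2]-T)@w).round(4))
def look(names,tag,boxes):
    o=[]
    for n in names:
        P,d,c=snap(n,n+tag); np.save(f'pics/{n}{tag}.npy',d)
        x0,y0,x1,y1=boxes[n];im=cv2.imread(f'pics/{n}{tag}.png')[y0:y1,x0:x1]
        f=600/im.shape[0]; f=min(f,390/im.shape[1]*1.0) if len(names)>1 else min(f,800/im.shape[1]); im=cv2.resize(im,None,fx=f,fy=f,interpolation=cv2.INTER_CUBIC)
        im=cv2.copyMakeBorder(im,0,max(0,600-im.shape[0]),0,0,cv2.BORDER_CONSTANT) if len(names)>1 else im
        o.append(im)
    cv2.imwrite(f'pics/z{tag}.png',np.hstack(o))
TB={'side':(130,100,330,260),'top':(330,170,460,340),'wrist':(0,0,560,420)}
E
python3 -c "
from chk import *
traypos(); look(['wrist'],'6',TB)
d=np.load('pics/wrist6.npy');C=cloud('wrist',d);Q=C.reshape(-1,3)
Q=Q[(Q[:,2]>.032)&(Q[:,2]<.056)&(Q[:,0]>.32)&(Q[:,0]<.40)&(Q[:,1]<-.1)]
X=(Q[:,:2]-T)@u;Y=(Q[:,:2]-T)@w;print(len(Q),np.percentile(X,[1,99]),np.percentile(Y,[1,99]))
"
```

```text
clock: 10.65
position: [0.3661, -0.2096, 0.1087]
tool_rot: [3.14, -0.007, 2.861]
force: [0.4, 0.2, -0.7]
grip_width: 0.0143
10.65 [0.973, 0.508, -0.752, 2.186, 0.571, 0.659, 1.105] [ 0.3661 -0.2096  0.1087] [ 3.1402 -0.0072  2.8609] [ 0.4  0.2 -0.7]
TCP tray -0.2449 -0.0005
2794 [-0.24160048 -0.19838505] [-0.05255359  0.05624628]
```

View pics/wrist6.png

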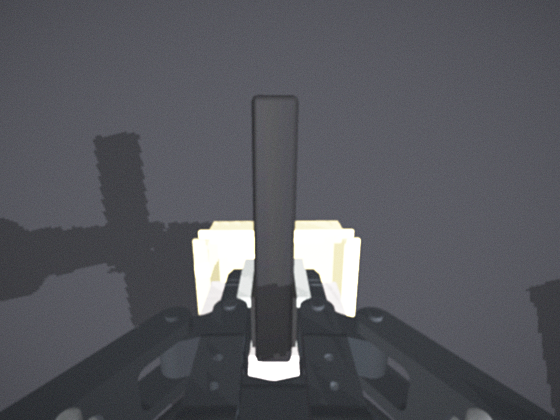

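```bash
python3 -m inch '[{"dx":0,"dy":1.5,"dz":8,"rx":0,"ry":0,"rz":-0.003,"hand":1},{"dx":0,"dy":0,"dz":15,"rx":0,"ry":0,"rz":0,"hand":1},{"dx":0,"dy":0,"dz":15,"rx":0,"ry":0,"rz":0,"hand":1},{"dx":0,"dy":0,"dz":8,"rx":0,"ry":0,"rz":0,"hand":1},{"dx":0,"dy":0,"dz":2,"rx":0,"ry":0,"rz":0,"hand":1},{"dx":0,"dy":0,"dz":0,"rx":0,"ry":0,"rz":0,"hand":1}]' 120
python3 -c "
from chk import *
traypos(); look(['side','top'],'7',TB)"
```

```text
clock: 11.3
position: [0.3662, -0.2073, 0.0602]
tool_rot: [3.14, -0.008, 2.865]
force: [-0.0, 1.1, -0.2]
grip_width: 0.0137
11.3 [0.886, 0.593, -0.655, 2.216, 0.698, 0.555, 0.99] [ 0.3662 -0.2073  0.0602] [ 3.1396 -0.0082  2.8652] [-0.   1.1 -0.2]
TCP tray -0.2454 0.0017
```

View pics/z7.png

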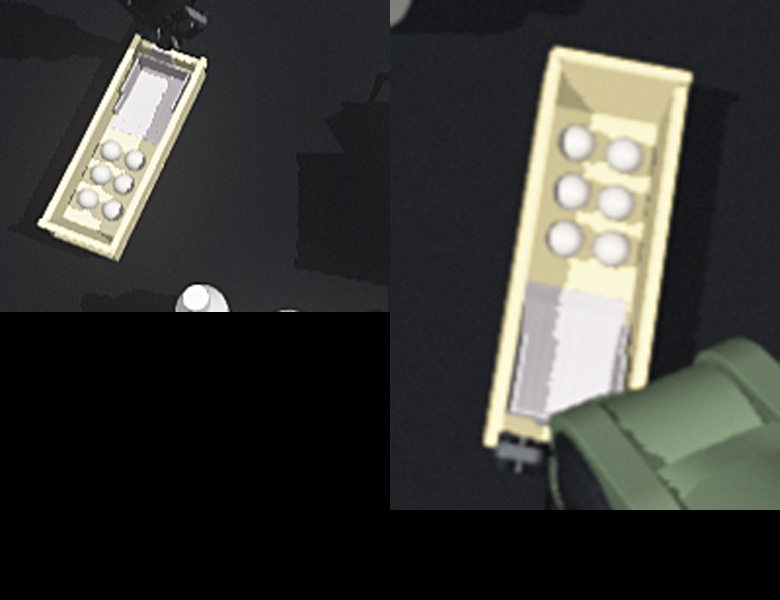

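```bash
python3 -m inch '[{"dx":0,"dy":0,"dz":1.5,"rx":0,"ry":0,"rz":0,"hand":1},{"dx":0,"dy":0,"dz":0,"rx":0,"ry":0,"rz":0,"hand":1}]' 120
python3 -c "
from chk import *
traypos()
for n in('side','top'):
  d=np.load(f'pics/{n}7.npy');C=cloud(n,d).reshape(-1,3);X=(C[:,:2]-T)@u;Y=(C[:,:2]-T)@w
  m=(X>-.205)&(X<-.115)&(abs(Y)<.03);Q=C[m];A=np.c_[X[m],Y[m],np.ones(m.sum())]
  for _ in range(4):
    k,*_r=np.linalg.lstsq(A,Q[:,2],rcond=None);r=Q[:,2]-A@k;g=abs(r)<.004;A=A[g];Q=Q[g]
  print(n,len(Q),'slope',k[:2],'z at x=-160',k@[-.16,0,1],'lip',k@[-.11,0,1])
  m=(X>-.10)&(X<-.09)&(abs(Y)<.03);print('tray floor z',np.nanmedian(C[m,2]))
"
```

```text
clock: 11.6
position: [0.3663, -0.2078, 0.059]
tool_rot: [3.14, -0.007, 2.865]
force: [0.0, 0.1, -0.1]
grip_width: 0.0142
11.6 [0.884, 0.595, -0.652, 2.217, 0.703, 0.552, 0.986] [ 0.3663 -0.2078  0.059 ] [ 3.14   -0.0073  2.8645] [ 0.   0.1 -0.1]
TCP tray -0.2453 0.0013
side 34 slope [-4.8742752  -1.36196798] z at x=-160 0.1448898496691826 lip -0.0988239103612828
tray floor z 0.00842531056869733
top 17 slope [-2.56405892 -1.26227669] z at x=-160 0.06791897300141914 lip -0.06028397320346773
tray floor z 0.008566080957231215
```

```bash
python3 -m inch '[{"dx":0,"dy":0,"dz":1.2,"rx":0,"ry":0,"rz":0,"hand":1},{"dx":0,"dy":0,"dz":0,"rx":0,"ry":0,"rz":0,"hand":1}]' 120
python3 -c "
from chk import *
traypos()
for n in('side','top'):
  d=np.load(f'pics/{n}7.npy');C=cloud(n,d).reshape(-1,3);C=C[~np.isnan(C[:,0])];C=C[(C[:,2]<.02)];X=(C[:,:2]-T)@u;Y=(C[:,:2]-T)@w
  for x in (-.19,-.17,-.15,-.13,-.115,-.095):
    m=(abs(X-x)<.006)&(abs(Y)<.03);print(n,x,m.sum(),np.median(C[m,2]).round(4))
"
```

```text
clock: 11.8
position: [0.3662, -0.2077, 0.058]
tool_rot: [3.14, -0.007, 2.865]
force: [-3.3, 1.6, 10.2]
grip_width: 0.014
11.8 [0.882, 0.596, -0.649, 2.218, 0.706, 0.549, 0.983] [ 0.3662 -0.2077  0.058 ] [ 3.1404 -0.0075  2.8647] [-3.3  1.6 10.2]
TCP tray -0.2454 0.0013
side -0.19 79 0.0116
side -0.17 82 0.0114
side -0.15 85 0.0119
side -0.13 83 0.0116
side -0.115 94 0.0098
side -0.095 81 0.0085
top -0.19 116 0.0131
top -0.17 133 0.0135
top -0.15 133 0.0128
top -0.13 125 0.0125
top -0.115 125 0.012
top -0.095 122 0.0086
```

```bash
python3 -m inch '[{"dx":-6,"dy":0,"dz":-0.6,"rx":0,"ry":0,"rz":0,"hand":1},{"dx":-12,"dy":0,"dz":0,"rx":0,"ry":0,"rz":0,"hand":1},{"dx":-12,"dy":0,"dz":0,"rx":0,"ry":0,"rz":0,"hand":1},{"dx":-12,"dy":0,"dz":0,"rx":0,"ry":0,"rz":0,"hand":1},{"dx":-12,"dy":0,"dz":0,"rx":0,"ry":0,"rz":0,"hand":1},{"dx":-12,"dy":0,"dz":0,"rx":0,"ry":0,"rz":0,"hand":1},{"dx":-12,"dy":0,"dz":0,"rx":0,"ry":0,"rz":0,"hand":1},{"dx":-12,"dy":0,"dz":0,"rx":0,"ry":0,"rz":0,"hand":1},{"dx":0,"dy":0,"dz":0,"rx":0,"ry":0,"rz":0,"hand":1}]' 120
python3 -c "
from chk import *
traypos(); look(['side','top'],'8',TB)"
```

```text
clock: 12.7
position: [0.4534, -0.2325, 0.058]
tool_rot: [3.141, -0.009, 2.864]
force: [-8.9, 1.0, 23.3]
grip_width: 0.0141
12.7 [0.841, 0.694, -0.662, 1.997, 0.666, 0.688, 1.046] [ 0.4534 -0.2325  0.058 ] [ 3.1407 -0.0088  2.8644] [-8.9  1.  23.3]
TCP tray -0.1547 0.0013
```

View pics/z8.png

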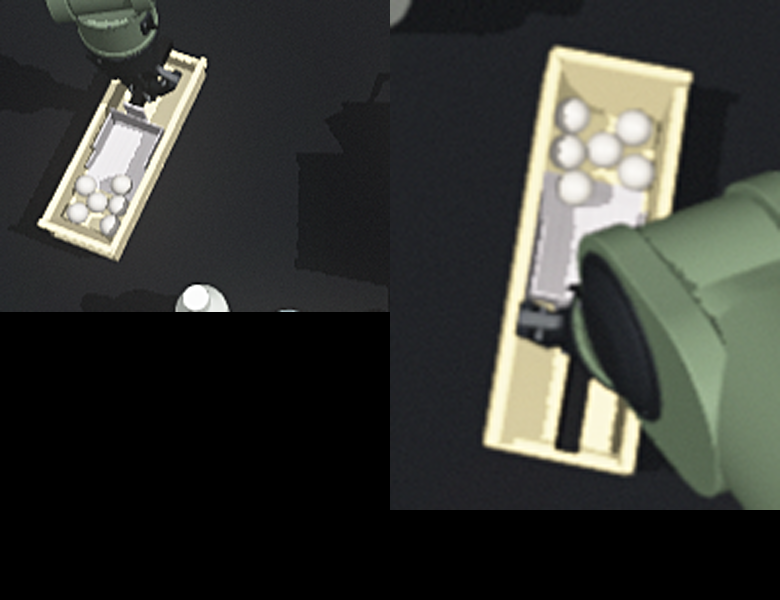

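```bash
python3 -m inch '[{"dx":-6,"dy":0,"dz":-0.7,"rx":0,"ry":0,"rz":0,"hand":1},{"dx":-8,"dy":0,"dz":0,"rx":0,"ry":0,"rz":0,"hand":1},{"dx":-8,"dy":0,"dz":0,"rx":0,"ry":0,"rz":0,"hand":1},{"dx":-8,"dy":0,"dz":0,"rx":0,"ry":0,"rz":0,"hand":1},{"dx":-8,"dy":0,"dz":0,"rx":0,"ry":0,"rz":0,"hand":1},{"dx":-8,"dy":0,"dz":0,"rx":0,"ry":0,"rz":0,"hand":1},{"dx":0,"dy":0,"dz":0,"rx":0,"ry":0,"rz":0,"hand":1}]' 120
python3 -c "
from chk import *
traypos(); look(['side','top'],'9',TB)"
```

```text
clock: 13.5
position: [0.4982, -0.245, 0.058]
tool_rot: [3.14, -0.007, 2.865]
force: [-2.6, -0.7, 10.0]
grip_width: 0.0143
13.5 [0.816, 0.745, -0.663, 1.879, 0.652, 0.755, 1.078] [ 0.4982 -0.245   0.058 ] [ 3.1398 -0.0074  2.8646] [-2.6 -0.7 10. ]
TCP tray -0.1082 0.0016
```

View pics/z9.png

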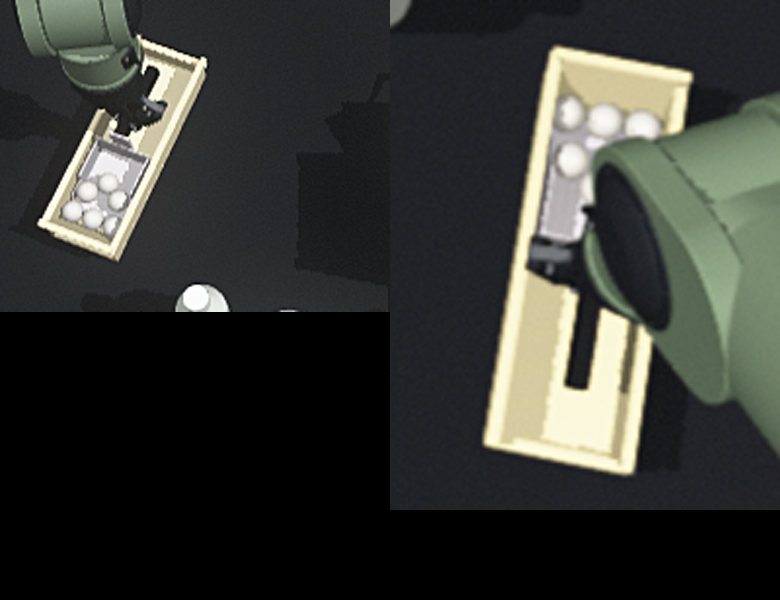

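```bash
python3 -m inch '[{"dx":-4,"dy":0,"dz":-0.2,"rx":0,"ry":0,"rz":0,"hand":1},{"dx":-4,"dy":0,"dz":0,"rx":0,"ry":0,"rz":0,"hand":1},{"dx":0,"dy":0,"dz":0,"rx":0,"ry":0,"rz":0,"hand":1}]' 120
python3 -c "
from chk import *
traypos(); look(['side','top'],'10',TB)
p,q,s=state()
wp=[]
U=np.array([u[0],u[1],0]);Z=np.array([0,0,1.])
bx0=((p[:2]-T)@u)+.034
for i in range(1,11):
  th=np.radians(2.2*i); S=.105*np.sin(th)
  bx=bx0+ S*np.tan(np.radians(25))*0.95+.105*(1-np.cos(th))
  dx=-.034*np.cos(th)-.0497*np.sin(th); dz=-.034*np.sin(th)+.0497*np.cos(th)
  off=(bx+dx)-(bx0-.034)
  pos=p+U*off+Z*(dz-.0497+.0008)
  wp.append((pos,R.from_rotvec(-th*np.array([w[0],w[1],0]))*q,1)); 
  print(i,(off*1000).round(1),pos[2].round(4),end=';')
print();rows(p,q,wp,hand=1)
"
```

```text
clock: 13.9
position: [0.5054, -0.2471, 0.058]
tool_rot: [3.14, -0.008, 2.865]
force: [-4.2, 1.7, 10.1]
grip_width: 0.0142
13.9 [0.811, 0.754, -0.663, 1.859, 0.65, 0.767, 1.083] [ 0.5054 -0.2471  0.058 ] [ 3.1399 -0.0081  2.8647] [-4.2  1.7 10.1]
TCP tray -0.1007 0.0016
1 -0.0 0.0575;2 0.2 0.0561;3 0.6 0.0546;4 1.1 0.053;5 1.9 0.0514;6 2.9 0.0497;7 4.1 0.048;8 5.5 0.0462;9 7.1 0.0444;10 8.9 0.0425;
[{"dx":0,"dy":0,"dz":0.5,"rx":0,"ry":-0.038,"rz":0,"hand":1},{"dx":-0.1,"dy":0,"dz":1.5,"rx":0,"ry":-0.039,"rz":0,"hand":1},{"dx":-0.3,"dy":0,"dz":1.5,"rx":0,"ry":-0.038,"rz":0,"hand":1},{"dx":-0.4,"dy":0,"dz":1.6,"rx":0,"ry":-0.039,"rz":0,"hand":1},{"dx":-0.6,"dy":0,"dz":1.7,"rx":0,"ry":-0.038,"rz":0,"hand":1},{"dx":-0.7,"dy":0,"dz":1.8,"rx":0,"ry":-0.038,"rz":0,"hand":1},{"dx":-0.8,"dy":0,"dz":2,"rx":0,"ry":-0.039,"rz":0,"hand":1},{"dx":-0.8,"dy":0,"dz":2.1,"rx":0,"ry":-0.038,"rz":-0.001,"hand":1},{"dx":-1,"dy":0,"dz":2.2,"rx":0,"ry":-0.039,"rz":0,"hand":1},{"dx":-1.1,"dy":0,"dz":2.4,"rx":0,"ry":-0.038,"rz":0,"hand":1}]
```

View pics/z10.png

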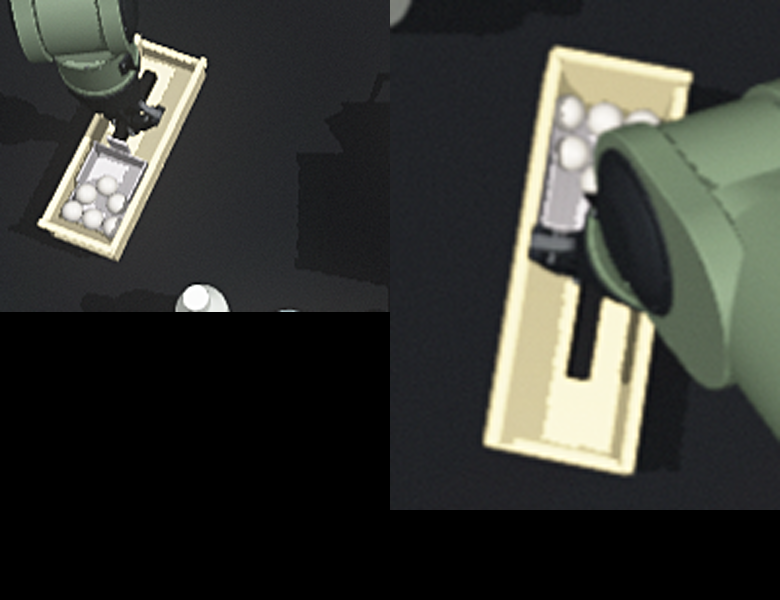

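```bash
python3 -m inch '[{"dx":0,"dy":0,"dz":0.3,"rx":0,"ry":-0.038,"rz":0,"hand":1},{"dx":-0.1,"dy":0,"dz":1.4,"rx":0,"ry":-0.038,"rz":0,"hand":1},{"dx":-0.3,"dy":0,"dz":1.5,"rx":0,"ry":-0.038,"rz":0,"hand":1},{"dx":-0.4,"dy":0,"dz":1.6,"rx":0,"ry":-0.038,"rz":0,"hand":1},{"dx":-0.6,"dy":0,"dz":1.7,"rx":0,"ry":-0.038,"rz":0,"hand":1},{"dx":0,"dy":0,"dz":0,"rx":0,"ry":0,"rz":0,"hand":1}]' 120
python3 -c "
from chk import *
traypos(); look(['side','top'],'11',TB)"
```

```text
clock: 14.6
position: [0.5067, -0.2475, 0.0514]
tool_rot: [3.14, 0.183, 2.865]
force: [-0.8, -0.3, 1.1]
grip_width: 0.0141
14.6 [0.778, 0.685, -0.567, 2.021, 0.824, 0.459, 0.909] [ 0.5067 -0.2475  0.0514] [3.1401 0.1828 2.8649] [-0.8 -0.3  1.1]
TCP tray -0.0993 0.0016
```

View pics/z11.png

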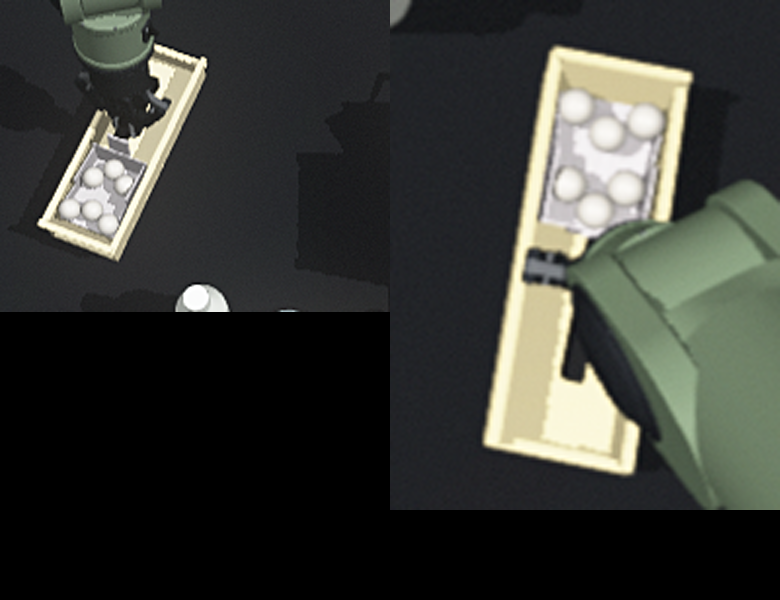

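```bash
python3 -m inch '[{"dx":-0.7,"dy":0,"dz":1.8,"rx":0,"ry":-0.038,"rz":0,"hand":1},{"dx":-0.8,"dy":0,"dz":2,"rx":0,"ry":-0.038,"rz":0,"hand":1},{"dx":-0.8,"dy":0,"dz":2.1,"rx":0,"ry":-0.038,"rz":0,"hand":1},{"dx":-1,"dy":0,"dz":2,"rx":0,"ry":-0.038,"rz":0,"hand":1},{"dx":0,"dy":0,"dz":0,"rx":0,"ry":0,"rz":0,"hand":1}]' 120
python3 -c "
from chk import *
traypos(); look(['side','top'],'12',TB)"
```

```text
clock: 15.2
position: [0.5119, -0.2494, 0.0449]
tool_rot: [-3.141, 0.33, 2.865]
force: [0.2, -1.0, 0.9]
grip_width: 0.0141
15.2 [0.62, 0.643, -0.332, 2.136, 1.243, 0.172, 0.467] [ 0.5119 -0.2494  0.0449] [-3.1405  0.3296  2.8653] [ 0.2 -1.   0.9]
TCP tray -0.0937 0.0011
```

View pics/z12.png

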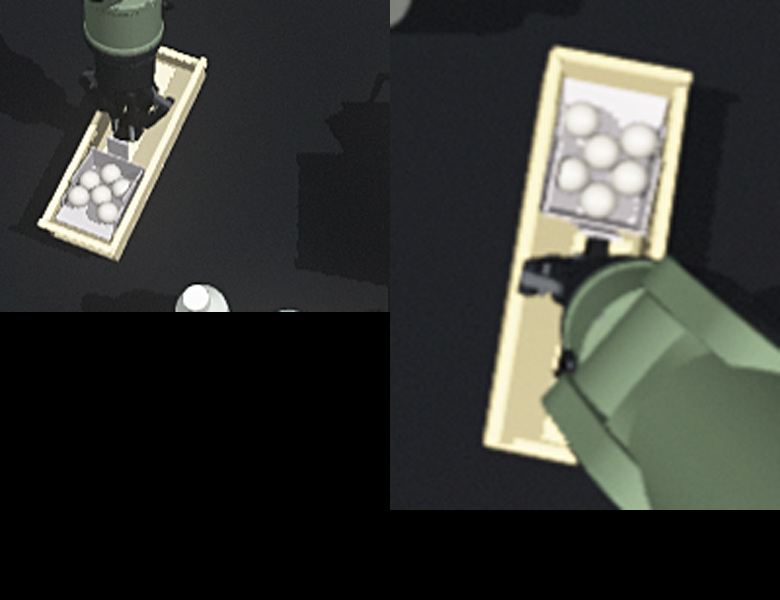

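```bash
python3 -c "
from chk import *
p,q,s=state()
rows(p,q,[(p+[0,0,.08],q,8)],hand=1)"
```

```text
[{"dx":-3.2,"dy":0,"dz":-9.5,"rx":0,"ry":0,"rz":0,"hand":1},{"dx":-3.3,"dy":0,"dz":-9.4,"rx":0,"ry":0,"rz":0,"hand":1},{"dx":-3.2,"dy":0,"dz":-9.5,"rx":0,"ry":0,"rz":0,"hand":1},{"dx":-3.2,"dy":0,"dz":-9.5,"rx":0,"ry":0,"rz":0,"hand":1},{"dx":-3.2,"dy":0,"dz":-9.4,"rx":0,"ry":0,"rz":0,"hand":1},{"dx":-3.3,"dy":0,"dz":-9.5,"rx":0,"ry":0,"rz":0,"hand":1},{"dx":-3.2,"dy":0,"dz":-9.5,"rx":0,"ry":0,"rz":0,"hand":1},{"dx":-3.2,"dy":0,"dz":-9.4,"rx":0,"ry":0,"rz":0,"hand":1}]
```

```bash
python3 -m inch '[{"dx":-1.6,"dy":0,"dz":-4.7,"rx":0,"ry":0,"rz":0,"hand":1},{"dx":-3.2,"dy":0,"dz":-9.5,"rx":0,"ry":0,"rz":0,"hand":1},{"dx":-3.2,"dy":0,"dz":-9.5,"rx":0,"ry":0,"rz":0,"hand":1},{"dx":-3.2,"dy":0,"dz":-9.5,"rx":0,"ry":0,"rz":0,"hand":1},{"dx":-3.2,"dy":0,"dz":-9.5,"rx":0,"ry":0,"rz":0,"hand":1},{"dx":-3.2,"dy":0,"dz":-9.5,"rx":0,"ry":0,"rz":0,"hand":1},{"dx":-3.2,"dy":0,"dz":-9.5,"rx":0,"ry":0,"rz":0,"hand":1},{"dx":-1.6,"dy":0,"dz":-4.7,"rx":0,"ry":0,"rz":0,"hand":1},{"dx":0,"dy":0,"dz":0,"rx":0,"ry":0,"rz":0,"hand":1}]' 120
python3 -c "
from chk import *
traypos(); look(['side','top'],'13',TB)"
```

```text
clock: 16.2
position: [0.5114, -0.2496, 0.1156]
tool_rot: [3.141, 0.329, 2.863]
force: [0.1, 0.6, -3.2]
grip_width: 0.0142
16.2 [0.856, 0.553, -0.636, 2.098, 0.906, 0.376, 0.821] [ 0.5114 -0.2496  0.1156] [3.1406 0.3289 2.8632] [ 0.1  0.6 -3.2]
TCP tray -0.0942 0.0008
```

View pics/z13.png

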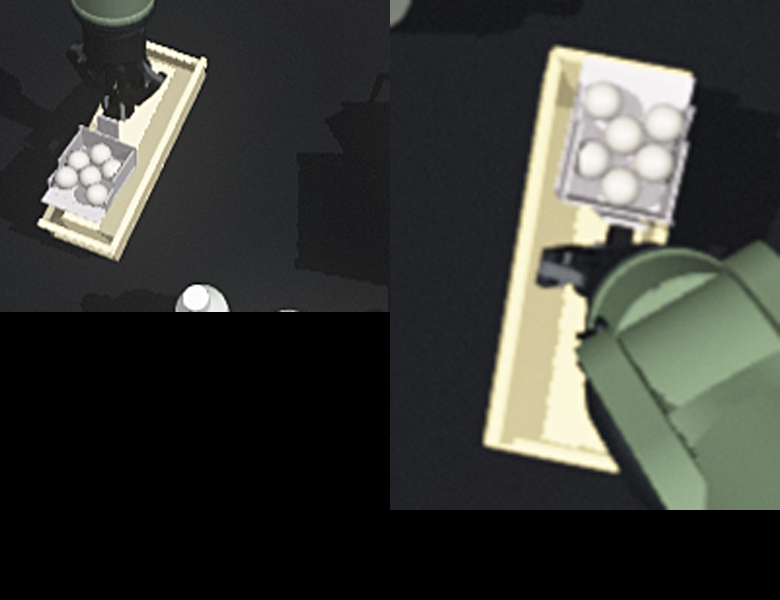

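```bash
cat > sc.py <<'E'
from plan import *
M=np.array([.5887,.2658]); ym=5.1
def Q(yaw,th):  # tool yaw deg, lip-up deg
    ps=np.radians(yaw-180); return R.from_rotvec(-np.radians(th)*np.array([-np.sin(ps),np.cos(ps),0]))*down(yaw)
def mill(x,y,z):
    a=np.radians(ym); return np.array([M[0]+x*np.cos(a)-y*np.sin(a),M[1]+x*np.sin(a)+y*np.cos(a),z])
def tcp_for_lip(lx,lz,th,y=0.0):
    t=np.radians(th);c,s=np.cos(t),np.sin(t)
    return mill(lx-.139*c-.0497*s,y,lz-.139*s+.0497*c)
E
python3 -c "
from sc import *
p,q,s=state()
print(tcp_for_lip(-.115,.16,8),tcp_for_lip(-.105,.12,-35))
rows(p,q,[((.50,-.235,.25),Q(164.5,19),8),((.45,0,.25),Q(175,19),12),((.352,.244,.25),Q(185.1,14),12)],hand=1,rnd=0)"
```

```text
[0.33016343 0.24272623 0.18987126] [0.39909822 0.24887849 0.24043898]
[{"dx":-4,"dy":1,"dz":-17,"rx":0,"ry":0,"rz":-0.001,"hand":1},{"dx":-3,"dy":2,"dz":-16,"rx":0,"ry":-0.001,"rz":-0.001,"hand":1},{"dx":-4,"dy":1,"dz":-17,"rx":-0.001,"ry":0,"rz":-0.001,"hand":1},{"dx":-4,"dy":1,"dz":-16,"rx":0,"ry":-0.001,"rz":-0.001,"hand":1},{"dx":-4,"dy":2,"dz":-17,"rx":0,"ry":0,"rz":0,"hand":1},{"dx":-3,"dy":1,"dz":-16,"rx":0,"ry":-0.001,"rz":-0.001,"hand":1},{"dx":-4,"dy":2,"dz":-17,"rx":-0.001,"ry":0,"rz":-0.001,"hand":1},{"dx":-4,"dy":1,"dz":-17,"rx":0,"ry":0,"rz":-0.001,"hand":1},{"dx":9,"dy":18,"dz":-3,"rx":-0.005,"ry":0,"rz":-0.014,"hand":1},{"dx":8,"dy":18,"dz":-3,"rx":-0.005,"ry":0,"rz":-0.015,"hand":1}]
[{"dx":8,"dy":18,"dz":-3,"rx":-0.005,"ry":0,"rz":-0.014,"hand":1},{"dx":8,"dy":18,"dz":-2,"rx":-0.005,"ry":0,"rz":-0.015,"hand":1},{"dx":8,"dy":18,"dz":-3,"rx":-0.005,"ry":0,"rz":-0.014,"hand":1},{"dx":8,"dy":19,"dz":-2,"rx":-0.005,"ry":0,"rz":-0.015,"hand":1},{"dx":7,"dy":18,"dz":-3,"rx":-0.005,"ry":0,"rz":-0.014,"hand":1},{"dx":7,"dy":19,"dz":-2,"rx":-0.005,"ry":0,"rz":-0.015,"hand":1}
[... 393 characters left out ...]
and":1},{"dx":9,"dy":20,"dz":-3,"rx":-0.005,"ry":0.008,"rz":-0.014,"hand":1},{"dx":9,"dy":20,"dz":-3,"rx":-0.004,"ry":0.007,"rz":-0.015,"hand":1},{"dx":8,"dy":20,"dz":-3,"rx":-0.004,"ry":0.007,"rz":-0.014,"hand":1},{"dx":8,"dy":20,"dz":-2,"rx":-0.004,"ry":0.007,"rz":-0.014,"hand":1},{"dx":8,"dy":21,"dz":-2,"rx":-0.004,"ry":0.008,"rz":-0.014,"hand":1},{"dx":7,"dy":20,"dz":-2,"rx":-0.005,"ry":0.007,"rz":-0.014,"hand":1},{"dx":8,"dy":21,"dz":-3,"rx":-0.004,"ry":0.007,"rz":-0.014,"hand":1},{"dx":7,"dy":21,"dz":-1,"rx":-0.004,"ry":0.007,"rz":-0.014,"hand":1}]
[{"dx":6,"dy":20,"dz":-2,"rx":-0.004,"ry":0.007,"rz":-0.014,"hand":1},{"dx":7,"dy":21,"dz":-2,"rx":-0.004,"ry":0.008,"rz":-0.015,"hand":1}]
```

```bash
python3 -m inch '[{"dx":-3,"dy":1,"dz":-8,"rx":0,"ry":0,"rz":-0.001,"hand":1},{"dx":-4,"dy":2,"dz":-17,"rx":0,"ry":0,"rz":-0.001,"hand":1},{"dx":-4,"dy":1,"dz":-17,"rx":0,"ry":0,"rz":-0.001,"hand":1},{"dx":-4,"dy":1,"dz":-17,"rx":0,"ry":0,"rz":-0.001,"hand":1},{"dx":-4,"dy":2,"dz":-17,"rx":0,"ry":0,"rz":-0.001,"hand":1},{"dx":-4,"dy":1,"dz":-17,"rx":0,"ry":0,"rz":-0.001,"hand":1},{"dx":-4,"dy":2,"dz":-17,"rx":0,"ry":0,"rz":-0.001,"hand":1},{"dx":-3,"dy":4,"dz":-17,"rx":0,"ry":0,"rz":-0.001,"hand":1},{"dx":4,"dy":10,"dz":-7,"rx":-0.005,"ry":0,"rz":-0.014,"hand":1},{"dx":8,"dy":15,"dz":-3,"rx":-0.005,"ry":0,"rz":-0.014,"hand":1}]' 120 && python3 -m inch '[{"dx":8,"dy":18,"dz":-3,"rx":-0.005,"ry":0,"rz":-0.014,"hand":1},{"dx":8,"dy":18,"dz":-2,"rx":-0.005,"ry":0,"rz":-0.015,"hand":1},{"dx":8,"dy":18,"dz":-3,"rx":-0.005,"ry":0,"rz":-0.014,"hand":1},{"dx":8,"dy":19,"dz":-2,"rx":-0.005,"ry":0,"rz":-0.015,"hand":1},{"dx":7,"dy":18,"dz":-3,"rx":-0.005,"ry":0,"rz":-0.014,"hand":1},{"dx":7,"dy":19,"dz":-2,"rx":-0.005,"ry":0,"rz":-0.015,"hand":1},{"dx":6,"dy":18,"dz":-2,"rx":-0.004,"ry":0,"rz":-0.014,"hand":1},{"dx":7,"dy":19,"dz":-3,"rx":-0.005,"ry":0,"rz":-0.015,"hand":1},{"dx":6,"dy":19,"dz":-2,"rx":-0.005,"ry":0,"rz":-0.014,"hand":1},{"dx":6,"dy":19,"dz":-2,"rx":-0.005,"ry":0,"rz":-0.014,"hand":1}]'
python3 -c "
from chk import *
traypos(); look(['side','top'],'14',{'side':(130,60,450,290),'top':(100,120,460,400)})"
```

```text
clock: 17.3
position: [0.495, -0.2037, 0.2508]
tool_rot: [-3.14, 0.329, 2.903]
force: [0.8, 0.7, -4.0]
grip_width: 0.0143
clock: 18.3
position: [0.4525, -0.0076, 0.2501]
tool_rot: [-3.139, 0.329, 3.055]
force: [0.2, 0.3, -2.8]
grip_width: 0.0139
18.3 [0.853, 0.173, -1.114, 2.22, 0.485, 0.58, 0.88] [ 0.4525 -0.0076  0.2501] [-3.1392  0.3289  3.0554] [ 0.2  0.3 -2.8]
TCP tray -0.2172 0.2174
```

View pics/z14.png

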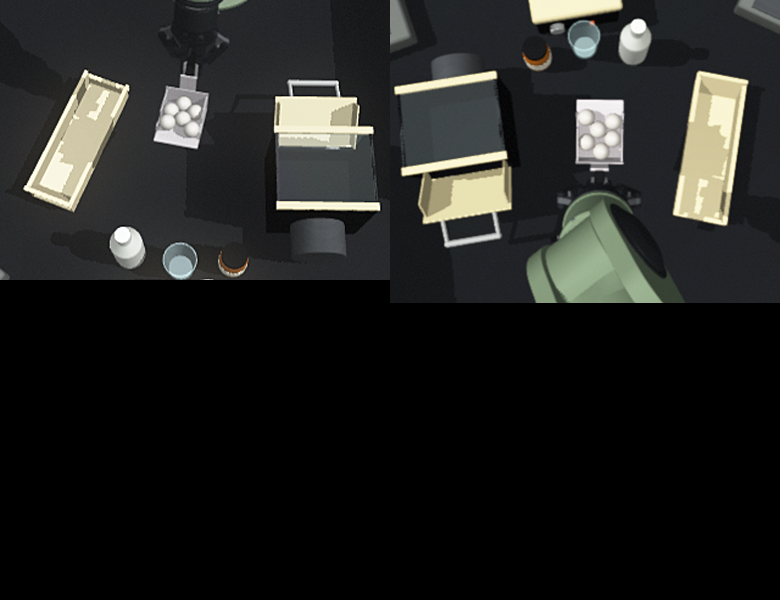

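```bash
python3 -m inch '[{"dx":9,"dy":20,"dz":-3,"rx":-0.004,"ry":0.007,"rz":-0.014,"hand":1},{"dx":9,"dy":19,"dz":-3,"rx":-0.004,"ry":0.007,"rz":-0.014,"hand":1},{"dx":9,"dy":20,"dz":-3,"rx":-0.005,"ry":0.008,"rz":-0.014,"hand":1},{"dx":9,"dy":20,"dz":-3,"rx":-0.004,"ry":0.007,"rz":-0.015,"hand":1},{"dx":8,"dy":20,"dz":-3,"rx":-0.004,"ry":0.007,"rz":-0.014,"hand":1},{"dx":8,"dy":20,"dz":-2,"rx":-0.004,"ry":0.007,"rz":-0.014,"hand":1}]' 120
python3 -c "
from sc import *
p,q,s=state();print(s['qpos'].round(3).tolist(),p,q.as_euler('xyz'))
rows(p,q,[((.36,.244,.25),Q(185.1,12),7)],hand=1,rnd=0)"
```

```text
clock: 19.0
position: [0.404, 0.1134, 0.25]
tool_rot: [-3.137, 0.286, -3.14]
force: [-0.2, 0.6, -3.2]
grip_width: 0.014
[0.615, 0.14, -1.208, 2.242, 0.48, 0.662, 0.644] [0.40396549 0.11335114 0.25001915] [-3.1372285   0.28551018 -3.13969743]
[{"dx":6,"dy":19,"dz":-2,"rx":-0.004,"ry":0.011,"rz":-0.012,"hand":1},{"dx":6,"dy":18,"dz":-2,"rx":-0.003,"ry":0.011,"rz":-0.012,"hand":1},{"dx":5,"dy":19,"dz":-1,"rx":-0.004,"ry":0.011,"rz":-0.012,"hand":1},{"dx":6,"dy":19,"dz":-2,"rx":-0.004,"ry":0.01,"rz":-0.012,"hand":1},{"dx":5,"dy":19,"dz":-1,"rx":-0.003,"ry":0.011,"rz":-0.012,"hand":1},{"dx":5,"dy":19,"dz":-1,"rx":-0.004,"ry":0.011,"rz":-0.013,"hand":1},{"dx":5,"dy":19,"dz":-1,"rx":-0.004,"ry":0.011,"rz":-0.012,"hand":1}]
```

```bash
python3 -m inch '[{"dx":6,"dy":19,"dz":-2,"rx":-0.004,"ry":0.011,"rz":-0.012,"hand":1},{"dx":6,"dy":19,"dz":-2,"rx":-0.003,"ry":0.011,"rz":-0.012,"hand":1},{"dx":5,"dy":19,"dz":-1,"rx":-0.004,"ry":0.011,"rz":-0.012,"hand":1},{"dx":6,"dy":19,"dz":-2,"rx":-0.004,"ry":0.01,"rz":-0.012,"hand":1},{"dx":5,"dy":19,"dz":-1,"rx":-0.003,"ry":0.011,"rz":-0.012,"hand":1},{"dx":5,"dy":16,"dz":-1,"rx":-0.004,"ry":0.011,"rz":-0.013,"hand":1},{"dx":5,"dy":10,"dz":-1,"rx":-0.004,"ry":0.011,"rz":-0.012,"hand":1},{"dx":0,"dy":0,"dz":0,"rx":0,"ry":0,"rz":0,"hand":1}]' 120
python3 -c "
from sc import *
from chk import look
p,q,s=state();print(s['qpos'].round(3).tolist(),p,q.as_euler('xyz'))
look(['side','top'],'15',{'side':(290,60,470,290),'top':(80,140,280,400)})
print('mill frame TCP',R.from_euler('z',-ym,degrees=True).apply(p-[M[0],M[1],0]))
rows(p,q,[(tcp_for_lip(-.115,.165,7),Q(185.1,7),6)],hand=1,rnd=0)"
```

```text
clock: 19.8
position: [0.3603, 0.2331, 0.2497]
tool_rot: [3.14, 0.208, -3.051]
force: [0.0, -0.9, -2.2]
grip_width: 0.0138
[0.276, 0.253, -1.237, 2.157, 0.545, 0.831, 0.368] [0.3602989  0.23307254 0.24965312] [ 3.14036198  0.20849414 -3.0505153 ]
mill frame TCP [-0.23040616 -0.01229434  0.24965312]
[{"dx":6,"dy":2,"dz":8,"rx":0,"ry":0.014,"rz":0,"hand":1},{"dx":7,"dy":2,"dz":7,"rx":0.001,"ry":0.015,"rz":0.001,"hand":1},{"dx":6,"dy":2,"dz":8,"rx":0,"ry":0.014,"rz":0,"hand":1},{"dx":6,"dy":2,"dz":8,"rx":0,"ry":0.015,"rz":0,"hand":1},{"dx":6,"dy":2,"dz":8,"rx":0,"ry":0.014,"rz":0.001,"hand":1},{"dx":6,"dy":2,"dz":8,"rx":0.001,"ry":0.014,"rz":0,"hand":1}]
```

View pics/z15.png

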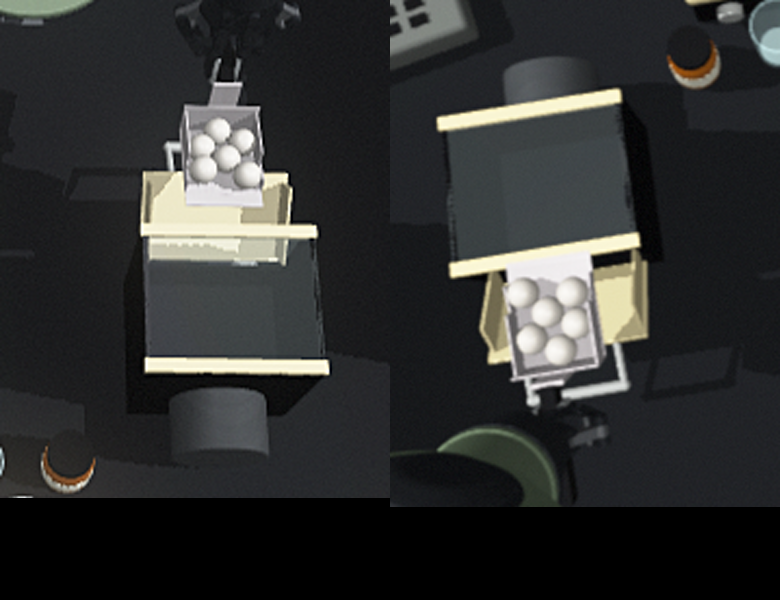

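```bash
python3 -c "
from sc import *
p,q,s=state()
a=rows(p,q,[(tcp_for_lip(-.105,.17,7),Q(185.1,7),5)],hand=1,rnd=1);print(a[0])
b=rows(*a,[(tcp_for_lip(-.105,.15,-4),Q(185.1,-4),3),(tcp_for_lip(-.105,.13,-18),Q(185.1,-18),3),(tcp_for_lip(-.105,.122,-36),Q(185.1,-36),4)],hand=1,rnd=1);print(b[0])"
```

```text
[{"dx":5.7,"dy":2.8,"dz":8.4,"rx":0,"ry":0.017,"rz":0,"hand":1},{"dx":5.5,"dy":2.7,"dz":8.5,"rx":0,"ry":0.018,"rz":0,"hand":1},{"dx":5.4,"dy":2.8,"dz":8.7,"rx":0,"ry":0.017,"rz":0,"hand":1},{"dx":5.3,"dy":2.8,"dz":8.7,"rx":0,"ry":0.017,"rz":0,"hand":1},{"dx":5.1,"dy":2.8,"dz":8.8,"rx":0,"ry":0.018,"rz":0,"hand":1}]
[0.34062945 0.24368562 0.20234954]
[{"dx":-3.2,"dy":0,"dz":-1.9,"rx":0,"ry":0.064,"rz":0,"hand":1},{"dx":-3.1,"dy":0,"dz":-2.2,"rx":0,"ry":0.064,"rz":0,"hand":1},{"dx":-2.9,"dy":0,"dz":-2.3,"rx":0,"ry":0.064,"rz":0,"hand":1},{"dx":-5.9,"dy":0,"dz":-4.1,"rx":0,"ry":0.081,"rz":0,"hand":1},{"dx":-5.5,"dy":0,"dz":-4.5,"rx":0,"ry":0.082,"rz":0,"hand":1},{"dx":-5.1,"dy":0,"dz":-4.9,"rx":0,"ry":0.081,"rz":0,"hand":1},{"dx":-6.2,"dy":0,"dz":-8.2,"rx":0,"ry":0.079,"rz":0,"hand":1},{"dx":-5.4,"dy":0,"dz":-8.7,"rx":0,"ry":0.078,"rz":0,"hand":1},{"dx":-4.8,"dy":0,"dz":-9.1,"rx":0,"ry":0.079,"rz":0,"hand":1},{"dx":-4.1,"dy":0,"dz":-9.5,"rx":0,"ry":0.078,"rz":0,"hand":1}]
[0.4012118  0.24908487 0.24391349]
```

```bash
python3 -m inch '[{"dx":5.7,"dy":2.8,"dz":8.4,"rx":0,"ry":0.017,"rz":0,"hand":1},{"dx":5.5,"dy":2.7,"dz":8.5,"rx":0,"ry":0.018,"rz":0,"hand":1},{"dx":5.4,"dy":2.8,"dz":8.7,"rx":0,"ry":0.017,"rz":0,"hand":1},{"dx":5.3,"dy":2.8,"dz":8.7,"rx":0,"ry":0.017,"rz":0,"hand":1},{"dx":5.1,"dy":2.8,"dz":8.8,"rx":0,"ry":0.018,"rz":0,"hand":1},{"dx":0,"dy":0,"dz":0,"rx":0,"ry":0,"rz":0,"hand":1}]' 120
python3 -c "
from sc import *
from chk import look
p,q,s=state();print(s['qpos'].round(3).tolist(),p,q.as_euler('xyz'))
look(['side','top'],'16',{'side':(290,60,470,290),'top':(80,140,280,400)})"
```

```text
clock: 20.5
position: [0.3398, 0.2443, 0.2012]
tool_rot: [3.141, 0.119, -3.052]
force: [-0.9, -0.3, -3.0]
grip_width: 0.0139
[0.144, 0.376, -1.171, 2.181, 0.613, 0.827, 0.247] [0.33984762 0.24433633 0.20122145] [ 3.14122771  0.11906514 -3.05167586]
```

View pics/z16.png

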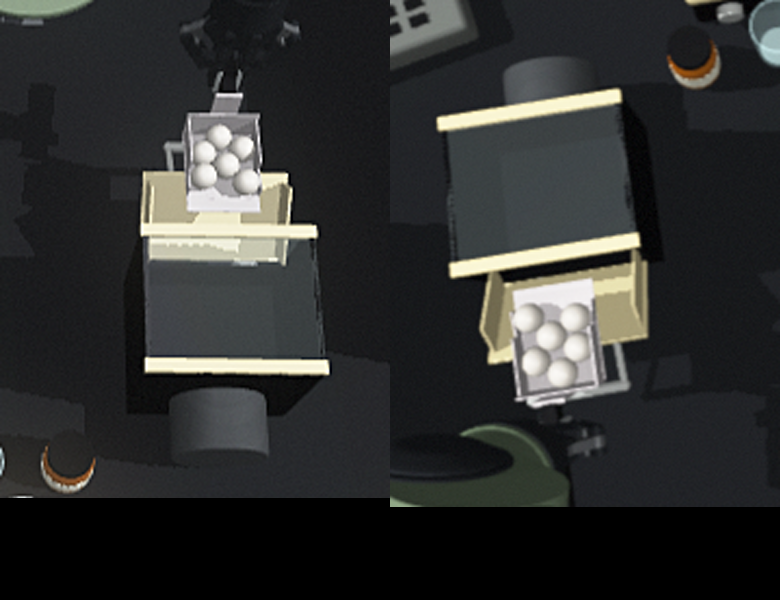

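```bash
python3 -m inch '[{"dx":-3.2,"dy":0,"dz":-1.9,"rx":0,"ry":0.064,"rz":0,"hand":1},{"dx":-3.1,"dy":0,"dz":-2.2,"rx":0,"ry":0.064,"rz":0,"hand":1},{"dx":-2.9,"dy":0,"dz":-2.3,"rx":0,"ry":0.064,"rz":0,"hand":1},{"dx":-5.9,"dy":0,"dz":-4.1,"rx":0,"ry":0.081,"rz":0,"hand":1},{"dx":-5.5,"dy":0,"dz":-4.5,"rx":0,"ry":0.082,"rz":0,"hand":1},{"dx":-5.1,"dy":0,"dz":-4.9,"rx":0,"ry":0.081,"rz":0,"hand":1},{"dx":-6.2,"dy":0,"dz":-8.2,"rx":0,"ry":0.079,"rz":0,"hand":1},{"dx":-5.4,"dy":0,"dz":-8.7,"rx":0,"ry":0.078,"rz":0,"hand":1},{"dx":-4.8,"dy":0,"dz":-9.1,"rx":0,"ry":0.079,"rz":0,"hand":1},{"dx":-4.1,"dy":0,"dz":-9.5,"rx":0,"ry":0.078,"rz":0,"hand":1}]' 120
python3 -m inch '[{"dx":0,"dy":0,"dz":0,"rx":0,"ry":0,"rz":0,"hand":1},{"dx":0,"dy":0,"dz":0,"rx":0,"ry":0,"rz":0,"hand":1},{"dx":0,"dy":0,"dz":0,"rx":0,"ry":0,"rz":0,"hand":1},{"dx":0,"dy":0,"dz":0,"rx":0,"ry":0,"rz":0,"hand":1},{"dx":0,"dy":0,"dz":0,"rx":0,"ry":0,"rz":0,"hand":1}]'
python3 -c "
from sc import *
from chk import look
p,q,s=state();print(s['qpos'].round(3).tolist(),p,q.as_euler('xyz'),s['force'])
look(['side','top'],'17',{'side':(290,60,470,290),'top':(80,140,280,400)})"
```

```text
clock: 21.6
position: [0.4022, 0.2494, 0.2448]
tool_rot: [3.14, -0.63, -3.053]
force: [-0.1, -0.3, -0.5]
grip_width: 0.0137
clock: 22.1
position: [0.4011, 0.2494, 0.2444]
tool_rot: [3.141, -0.627, -3.052]
force: [0.7, -0.7, -0.8]
grip_width: 0.0143
[0.125, 0.854, -1.108, 1.54, 0.269, 1.608, 0.631] [0.40105334 0.2494019  0.24442067] [ 3.1414486  -0.62657842 -3.0521004 ] [ 0.66606043 -0.68275146 -0.81019995]
```

View pics/z17.png

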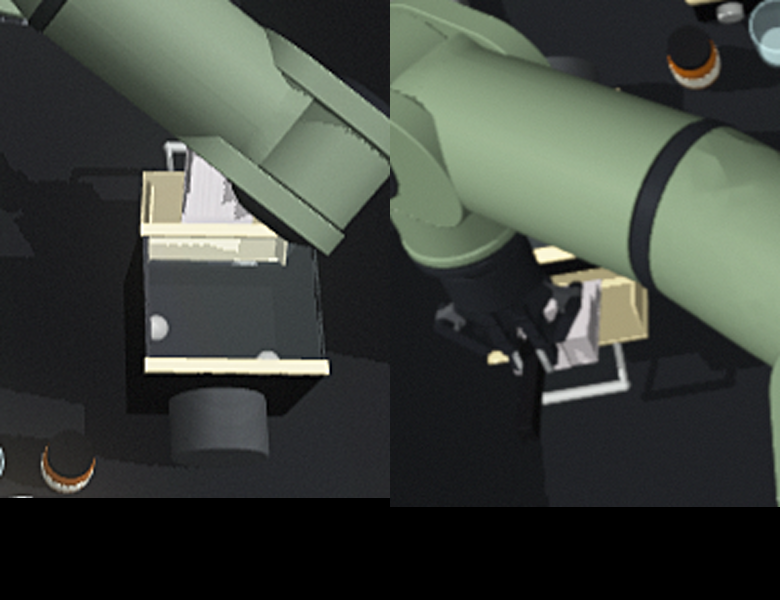

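```bash
python3 -c "
from sc import *
p,q,s=state()
a=rows(p,q,[((.375,.247,.305),Q(185,-5),5),((.37,.225,.30),Q(185,0),2),((.45,.04,.25),Q(182,0),7)],hand=1,rnd=0);print(a[0])"
```

```text
[{"dx":11,"dy":0,"dz":-7,"rx":0,"ry":-0.108,"rz":0,"hand":1},{"dx":11,"dy":0,"dz":-8,"rx":0,"ry":-0.108,"rz":0.001,"hand":1},{"dx":10,"dy":0,"dz":-9,"rx":0,"ry":-0.108,"rz":0,"hand":1},{"dx":8,"dy":0,"dz":-10,"rx":0,"ry":-0.108,"rz":0.001,"hand":1},{"dx":8,"dy":0,"dz":-11,"rx":-0.001,"ry":-0.108,"rz":0,"hand":1},{"dx":3,"dy":-11,"dz":3,"rx":0,"ry":-0.044,"rz":0,"hand":1},{"dx":3,"dy":-11,"dz":3,"rx":0,"ry":-0.043,"rz":0,"hand":1},{"dx":-9,"dy":-27,"dz":7,"rx":0,"ry":0,"rz":0.007,"hand":1},{"dx":-9,"dy":-27,"dz":7,"rx":0,"ry":0,"rz":0.008,"hand":1},{"dx":-10,"dy":-28,"dz":7,"rx":0,"ry":0,"rz":0.007,"hand":1}]
[{"dx":-9,"dy":-27,"dz":7,"rx":0,"ry":0,"rz":0.008,"hand":1},{"dx":-10,"dy":-27,"dz":7,"rx":0,"ry":0,"rz":0.007,"hand":1},{"dx":-10,"dy":-27,"dz":8,"rx":0,"ry":0,"rz":0.008,"hand":1},{"dx":-10,"dy":-26,"dz":7,"rx":0,"ry":0,"rz":0.007,"hand":1}]
[0.44965155 0.04039506 0.24960995]
```

```bash
python3 -m inch '[{"dx":17,"dy":0,"dz":-9,"rx":0,"ry":-0.108,"rz":0,"hand":1},{"dx":16,"dy":0,"dz":-10,"rx":0,"ry":-0.108,"rz":0,"hand":1},{"dx":15,"dy":0,"dz":-11,"rx":0,"ry":-0.108,"rz":0,"hand":1},{"dx":12,"dy":0,"dz":-12,"rx":0,"ry":-0.108,"rz":0,"hand":1},{"dx":10,"dy":0,"dz":-12,"rx":0,"ry":-0.108,"rz":0,"hand":1},{"dx":0,"dy":0,"dz":0,"rx":0,"ry":-0.043,"rz":0,"hand":1},{"dx":0,"dy":0,"dz":0,"rx":0,"ry":-0.043,"rz":0,"hand":1}]' 120
python3 -c "
from sc import *
from chk import look
p,q,s=state();print(s['qpos'].round(3).tolist(),p,q.as_euler('xyz'),s['force'])
look(['side','top'],'18',{'side':(290,60,470,290),'top':(80,140,280,400)})
a=rows(p,q,[((.40,.13,.25),Q(183,0),4),((.495,.0146,.16),Q(182,0),5)],hand=1,rnd=0);print(a[0])"
```

```text
clock: 22.9
position: [0.3589, 0.2456, 0.3234]
tool_rot: [-3.141, 0.002, -3.052]
force: [-0.8, 0.3, -0.3]
grip_width: 0.0139
[0.355, 0.318, -1.323, 1.903, 0.337, 1.178, 0.572] [0.35893394 0.24561729 0.3233571 ] [-3.14057124e+00  2.16571694e-03 -3.05204105e+00] [-0.75889713  0.32743868 -0.29497135]
[{"dx":-8,"dy":-30,"dz":18,"rx":0,"ry":0.001,"rz":0.009,"hand":1},{"dx":-7,"dy":-29,"dz":19,"rx":0,"ry":0,"rz":0.01,"hand":1},{"dx":-9,"dy":-30,"dz":18,"rx":-0.001,"ry":0.001,"rz":0.009,"hand":1},{"dx":-8,"dy":-29,"dz":18,"rx":0,"ry":0,"rz":0.009,"hand":1},{"dx":-18,"dy":-24,"dz":18,"rx":0,"ry":0,"rz":0.004,"hand":1},{"dx":-18,"dy":-24,"dz":18,"rx":0,"ry":0,"rz":0.003,"hand":1},{"dx":-18,"dy":-24,"dz":18,"rx":0,"ry":0,"rz":0.004,"hand":1},{"dx":-18,"dy":-24,"dz":18,"rx":0,"ry":0,"rz":0.003,"hand":1},{"dx":-18,"dy":-24,"dz":18,"rx":0,"ry":0,"rz":0.004,"hand":1}]
[0.49521002 0.0145253  0.16049951]
```

View pics/z18.png

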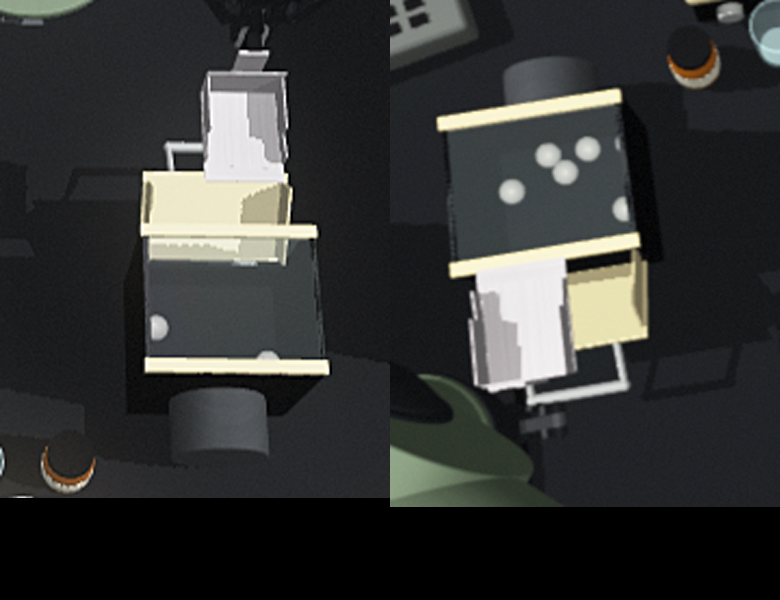

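```bash
python3 -m inch '[{"dx":-8,"dy":-30,"dz":18,"rx":0,"ry":0,"rz":0.009,"hand":1},{"dx":-7,"dy":-29,"dz":19,"rx":0,"ry":0,"rz":0.01,"hand":1},{"dx":-9,"dy":-30,"dz":18,"rx":0,"ry":0,"rz":0.009,"hand":1},{"dx":-8,"dy":-29,"dz":18,"rx":0,"ry":0,"rz":0.009,"hand":1},{"dx":-18,"dy":-24,"dz":18,"rx":0,"ry":0,"rz":0.004,"hand":1},{"dx":-18,"dy":-24,"dz":18,"rx":0,"ry":0,"rz":0.003,"hand":1},{"dx":-18,"dy":-24,"dz":18,"rx":0,"ry":0,"rz":0.004,"hand":1},{"dx":-18,"dy":-24,"dz":18,"rx":0,"ry":0,"rz":0.003,"hand":1},{"dx":-18,"dy":-24,"dz":18,"rx":0,"ry":0,"rz":0.004,"hand":1},{"dx":0,"dy":0,"dz":0,"rx":0,"ry":0,"rz":0,"hand":1}]' 120
python3 -c "
from sc import *
from chk import look
p,q,s=state();print(s['qpos'].round(3).tolist(),p,q.as_euler('xyz'),s['force'])
look(['side','top'],'19',{'side':(230,80,420,290),'top':(200,140,380,340)})
for n in('side','top'):
  d=np.load(f'pics/{n}19.npy');C=cloud(n,d).reshape(-1,3);C=C[~np.isnan(C[:,0])]
  Q=C[(C[:,0]>.54)&(C[:,0]<.63)&(abs(C[:,1]-.017)<.028)&(C[:,2]>.09)&(C[:,2]<.13)]
  A=np.c_[Q[:,:2],np.ones(len(Q))];k=np.linalg.lstsq(A,Q[:,2],rcond=None)[0];g=abs(Q[:,2]-A@k)<.004;k=np.linalg.lstsq(A[g],Q[g,2],rcond=None)[0]
  print(n,g.sum(),k,k@[.585,.017,1])
a=rows(p,q,[((.497,.0146,.053),Q(182,0),5)],hand=1,rnd=1)"
```

```text
clock: 24.0
position: [0.4958, 0.0115, 0.1566]
tool_rot: [3.141, -0.007, -3.112]
force: [-1.1, 0.2, -0.5]
grip_width: 0.0135
[0.614, 0.63, -1.047, 1.965, 0.672, 0.954, 0.829] [0.49579115 0.01147092 0.15655581] [ 3.14104546 -0.00659144 -3.11231986] [-1.06130911  0.17051803 -0.53272596]
side 687 [-0.00806956 -0.00468508  0.11229482] 0.10749448009529844
top 0 [0. 0. 0.] 0.0Traceback (most recent call last):
  File "<string>", line 11, in <module>
    a=rows(p,q,[((.497,.0146,.053),Q(182,0),5)],hand=1,rnd=1)
                                   ~^^^^^^^
TypeError: 'numpy.ndarray' object is not callable
```

View pics/z19.png

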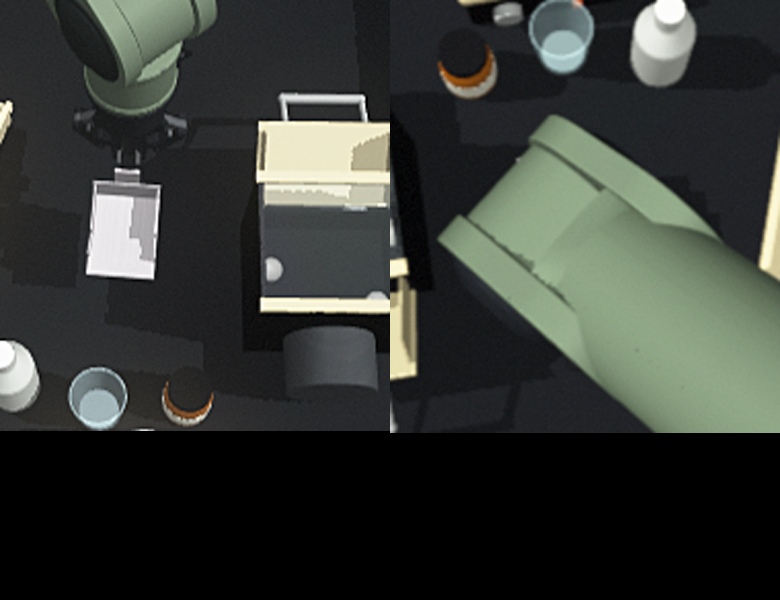

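```bash
python3 -m inch '[{"dx":0,"dy":0,"dz":20,"rx":0,"ry":0.004,"rz":0,"hand":1},{"dx":0,"dy":0,"dz":30,"rx":0,"ry":0,"rz":0,"hand":1},{"dx":0,"dy":0,"dz":30,"rx":0,"ry":0,"rz":0,"hand":1},{"dx":0,"dy":0,"dz":18,"rx":0,"ry":0,"rz":0,"hand":1},{"dx":0,"dy":0,"dz":8,"rx":0,"ry":0,"rz":0,"hand":1},{"dx":0,"dy":0,"dz":0,"rx":0,"ry":0,"rz":0,"hand":1}]' 120; python3 -m inch '[{"dx":0,"dy":0,"dz":1.5,"rx":0,"ry":0,"rz":0,"hand":1},{"dx":0,"dy":0,"dz":0,"rx":0,"ry":0,"rz":0,"hand":1}]'
```

```text
clock: 24.7
position: [0.4942, 0.0153, 0.0533]
tool_rot: [3.141, -0.007, -3.107]
force: [-0.4, -0.4, -0.6]
grip_width: 0.0141
clock: 24.9
position: [0.495, 0.0148, 0.0528]
tool_rot: [3.141, -0.005, -3.108]
force: [0.4, -0.3, -0.8]
grip_width: 0.0142
```

```bash
python3 -m inch '[{"dx":0,"dy":0,"dz":1.5,"rx":0,"ry":0,"rz":0,"hand":1},{"dx":0,"dy":0,"dz":0,"rx":0,"ry":0,"rz":0,"hand":1}]'; python3 -m inch '[{"dx":0,"dy":0,"dz":1.2,"rx":0,"ry":0,"rz":0,"hand":1},{"dx":0,"dy":0,"dz":0,"rx":0,"ry":0,"rz":0,"hand":1}]'
```

```text
clock: 25.1
position: [0.4947, 0.0146, 0.0508]
tool_rot: [3.141, -0.005, -3.108]
force: [-0.3, -0.2, -0.1]
grip_width: 0.0142
clock: 25.3
position: [0.4946, 0.0146, 0.0499]
tool_rot: [-3.141, -0.005, -3.108]
force: [-6.3, -2.8, 15.4]
grip_width: 0.014
```

```bash
python3 -m inch '[{"dx":0,"dy":0,"dz":-0.6,"rx":0,"ry":0,"rz":0,"hand":0.3},{"dx":0,"dy":0,"dz":0,"rx":0,"ry":0,"rz":0,"hand":-0.3},{"dx":0,"dy":0,"dz":0,"rx":0,"ry":0,"rz":0,"hand":-0.5},{"dx":0,"dy":0,"dz":0,"rx":0,"ry":0,"rz":0,"hand":-0.5},{"dx":0,"dy":0,"dz":-15,"rx":0,"ry":0,"rz":0,"hand":-0.5},{"dx":0,"dy":0,"dz":-40,"rx":0,"ry":0,"rz":0,"hand":-0.5},{"dx":0,"dy":0,"dz":-45,"rx":0,"ry":0,"rz":0,"hand":-0.5},{"dx":0,"dy":0,"dz":-45,"rx":0,"ry":0,"rz":0,"hand":-0.5},{"dx":0,"dy":0,"dz":-40,"rx":0,"ry":0,"rz":0,"hand":-0.3}]' 40; python3 -c "
from sc import *
from chk import look
p,q,s=state();print(s['qpos'].round(3).tolist(),p,q.as_euler('xyz'),s['force'])
look(['side','wrist'],'20',{'side':(230,80,460,290),'wrist':(0,0,560,420)})
rows(p,state()[1],[((.37,.2455,.26),down(95.1),11)],hand=0.1,rnd=0)"
```

```text
clock: 26.2
position: [0.4954, 0.0149, 0.2369]
tool_rot: [3.141, -0.006, -3.107]
force: [1.1, -1.2, -0.2]
grip_width: 0.0555
[0.687, 0.527, -1.141, 1.885, 0.539, 1.09, 0.937] [0.49537263 0.01494245 0.2369362 ] [ 3.14112188 -0.00562567 -3.106894  ] [ 1.12448933 -1.22603176 -0.15743056]
[{"dx":11,"dy":21,"dz":-2,"rx":0,"ry":0,"rz":0.138,"hand":0.1},{"dx":13,"dy":20,"dz":-2,"rx":0,"ry":0,"rz":0.138,"hand":0.1},{"dx":16,"dy":18,"dz":-2,"rx":0,"ry":0,"rz":0.137,"hand":0.1},{"dx":19,"dy":15,"dz":-2,"rx":0,"ry":0,"rz":0.138,"hand":0.1},{"dx":20,"dy":12,"dz":-3,"rx":0,"ry":0,"rz":0.138,"hand":0.1},{"dx":22,"dy":10,"dz":-2,"rx":0,"ry":0,"rz":0.138,"hand":0.1},{"dx":23,"dy":7,"dz":-2,"rx":0,"ry":0,"rz":0.138,"hand":0.1},{"dx":23,"dy":3,"dz":-2,"rx":0,"ry":0,"rz":0.137,"hand":0.1},{"dx":24,"dy":0,"dz":-2,"rx":0,"ry":0,"rz":0.138,"hand":0.1},{"dx":24,"dy":-3,"dz":-2,"rx":0,"ry":0,"rz":0.138,"hand":0.1}]
[{"dx":23,"dy":-6,"dz":-2,"rx":0,"ry":0,"rz":0.138,"hand":0.1}]
```

View pics/z20.png

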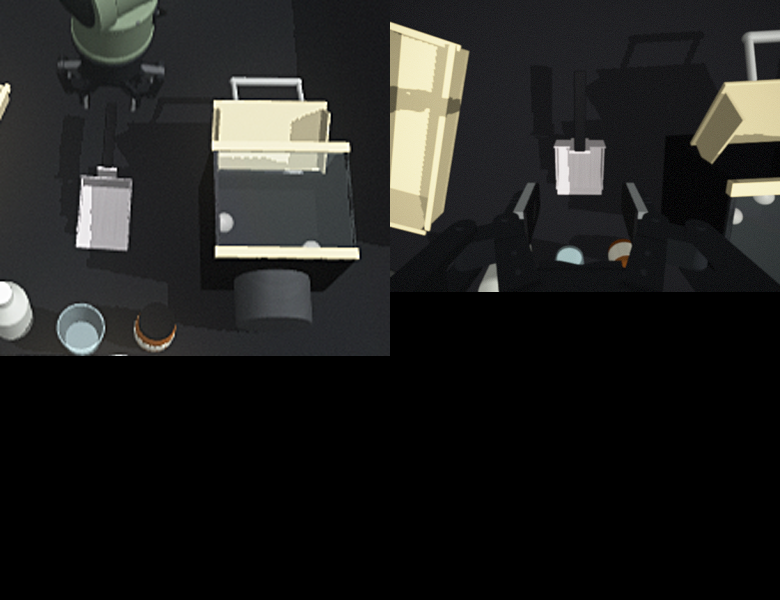

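```bash
python3 -m inch '[{"dx":11,"dy":21,"dz":-4,"rx":0,"ry":0,"rz":0.138,"hand":0},{"dx":13,"dy":20,"dz":-4,"rx":0,"ry":0,"rz":0.138,"hand":0},{"dx":16,"dy":18,"dz":-4,"rx":0,"ry":0,"rz":0.137,"hand":0},{"dx":19,"dy":15,"dz":-2,"rx":0,"ry":0,"rz":0.138,"hand":0},{"dx":20,"dy":12,"dz":-3,"rx":0,"ry":0,"rz":0.138,"hand":0},{"dx":22,"dy":10,"dz":-2,"rx":0,"ry":0,"rz":0.138,"hand":0},{"dx":23,"dy":7,"dz":-2,"rx":0,"ry":0,"rz":0.138,"hand":0},{"dx":23,"dy":3,"dz":-2,"rx":0,"ry":0,"rz":0.137,"hand":0},{"dx":24,"dy":0,"dz":-2,"rx":0,"ry":0,"rz":0.138,"hand":0},{"dx":24,"dy":-3,"dz":-2,"rx":0,"ry":0,"rz":0.138,"hand":0}]'
python3 -m inch '[{"dx":23,"dy":-6,"dz":0,"rx":0,"ry":0,"rz":0.138,"hand":0},{"dx":0,"dy":0,"dz":0,"rx":0,"ry":0,"rz":0,"hand":0},{"dx":0,"dy":0,"dz":0,"rx":0,"ry":0,"rz":0,"hand":0}]'
python3 -c "
from sc import *
from chk import look
p,q,s=state();print(s['qpos'].round(3).tolist(),p,q.as_euler('xyz'),s['force'])
look(['wrist'],'21',{'wrist':(0,0,560,420)})
C=cloud('wrist',np.load('pics/wrist21.npy')).reshape(-1,3);
g=C[(C[:,0]>.33)&(C[:,0]<.39)&(C[:,2]>.095)&(C[:,2]<.125)&(C[:,1]>.15)&(C[:,1]<.33)]
print(len(g),np.median(g,0),np.percentile(g,[2,98],axis=0))
m=g[abs(g[:,1]-.2455)<.02];print(len(m),np.median(m,0),np.percentile(m,[2,98],axis=0))
"
```

```text
clock: 27.3
position: [0.381, 0.2249, 0.2623]
tool_rot: [-3.136, -0.001, 1.792]
force: [0.6, 0.2, -1.4]
grip_width: 0.0427
clock: 27.6
position: [0.3704, 0.2454, 0.2624]
tool_rot: [-3.136, -0.0, 1.663]
force: [1.3, -0.8, -0.4]
grip_width: 0.0428
[0.029, 0.293, -0.894, 1.977, 0.265, 0.999, -0.898] [0.3703945  0.24544014 0.26235319] [-3.13550274e+00 -1.42015730e-04  1.66296171e+00] [ 1.32657994 -0.78892003 -0.41806847]
1764 [0.37050575 0.25617142 0.11320257] [[0.36133717 0.19610342 0.10954212]
 [0.38834536 0.3012391  0.11977371]]
542 [0.36979407 0.24595127 0.11287061] [[0.36347825 0.22668419 0.10876888]
 [0.3762147  0.26459648 0.11487363]]
```

View pics/wrist21.png

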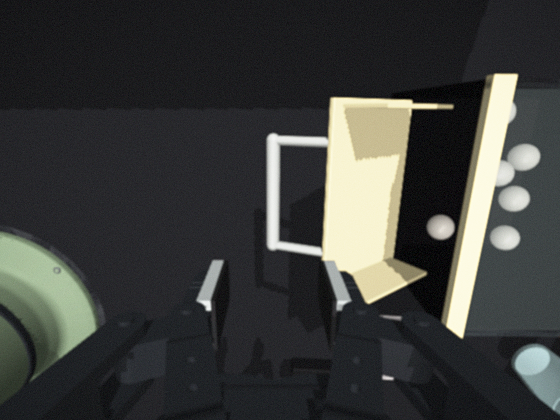

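```bash
python3 -m inch '[{"dx":0,"dy":-0.5,"dz":30,"rx":0,"ry":0,"rz":0,"hand":0.2},{"dx":0,"dy":0,"dz":40,"rx":0,"ry":0,"rz":0,"hand":0.2},{"dx":0,"dy":0,"dz":40,"rx":0,"ry":0,"rz":0,"hand":0.2},{"dx":0,"dy":0,"dz":38,"rx":0,"ry":0,"rz":0,"hand":0.2},{"dx":0,"dy":0,"dz":22,"rx":0,"ry":0,"rz":0,"hand":0.2},{"dx":0,"dy":0,"dz":0,"rx":0,"ry":0,"rz":0,"hand":0.2},{"dx":0,"dy":0,"dz":0,"rx":0,"ry":0,"rz":0,"hand":1},{"dx":0,"dy":0,"dz":0,"rx":0,"ry":0,"rz":0,"hand":1},{"dx":0,"dy":0,"dz":0,"rx":0,"ry":0,"rz":0,"hand":1}]' 30
python3 -c "
from sc import *
p,q,s=state();print(s['qpos'].round(3).tolist(),p,q.as_euler('xyz'),s['force'])"
```

```text
clock: 28.55
position: [0.3685, 0.2451, 0.0937]
tool_rot: [-3.135, -0.0, 1.66]
force: [-10.3, -0.6, -1.5]
grip_width: 0.0104
[-0.173, 0.553, -0.703, 2.149, 0.593, 0.644, -1.204] [0.36850441 0.24513105 0.09367543] [-3.13540180e+00 -4.71972598e-04  1.65997749e+00] [-10.34423738  -0.64385797  -1.53006552]
```

```bash
python3 -m inch '[{"dx":0,"dy":4.1,"dz":-12.5,"rx":0,"ry":0,"rz":0,"hand":1},{"dx":0,"dy":5.2,"dz":-12,"rx":0,"ry":0,"rz":0,"hand":1},{"dx":0,"dy":6.4,"dz":-11.6,"rx":0,"ry":0,"rz":0,"hand":1},{"dx":0,"dy":7.4,"dz":-10.8,"rx":0,"ry":0,"rz":0,"hand":1},{"dx":0,"dy":8.4,"dz":-10.1,"rx":0,"ry":0,"rz":0,"hand":1}]' 30; python3 -m inch '[{"dx":0,"dy":9.3,"dz":-9.3,"rx":0,"ry":0,"rz":0,"hand":1},{"dx":0,"dy":10.2,"dz":-8.4,"rx":0,"ry":0,"rz":0,"hand":1},{"dx":0,"dy":11,"dz":-7.3,"rx":0,"ry":0,"rz":0,"hand":1},{"dx":0,"dy":11.5,"dz":-6.2,"rx":0,"ry":0,"rz":0,"hand":1},{"dx":0,"dy":0,"dz":0,"rx":0,"ry":0,"rz":0,"hand":1}]'
```

```text
clock: 29.05
position: [0.3982, 0.2478, 0.151]
tool_rot: [-3.132, 0.001, 1.661]
force: [-24.6, -1.8, 15.1]
grip_width: 0.0108
clock: 29.55
position: [0.4438, 0.252, 0.1835]
tool_rot: [-3.138, -0.001, 1.659]
force: [-12.9, -6.6, 33.5]
grip_width: 0.0107
```

```bash
python3 -m inch '[{"dx":0,"dy":6,"dz":-3,"rx":0,"ry":0,"rz":0,"hand":1},{"dx":0,"dy":6,"dz":-2,"rx":0,"ry":0,"rz":0,"hand":1},{"dx":0,"dy":0,"dz":0,"rx":0,"ry":0,"rz":0,"hand":1}]'; python3 -c "
from sc import *
from chk import look
look(['side','wrist'],'22',{'side':(330,80,460,250),'wrist':(100,0,560,420)})"
```

```text
clock: 29.85
position: [0.4539, 0.2528, 0.1876]
tool_rot: [-3.135, -0.0, 1.66]
force: [-15.8, -4.8, 24.2]
grip_width: 0.0107
```

View pics/z22.png

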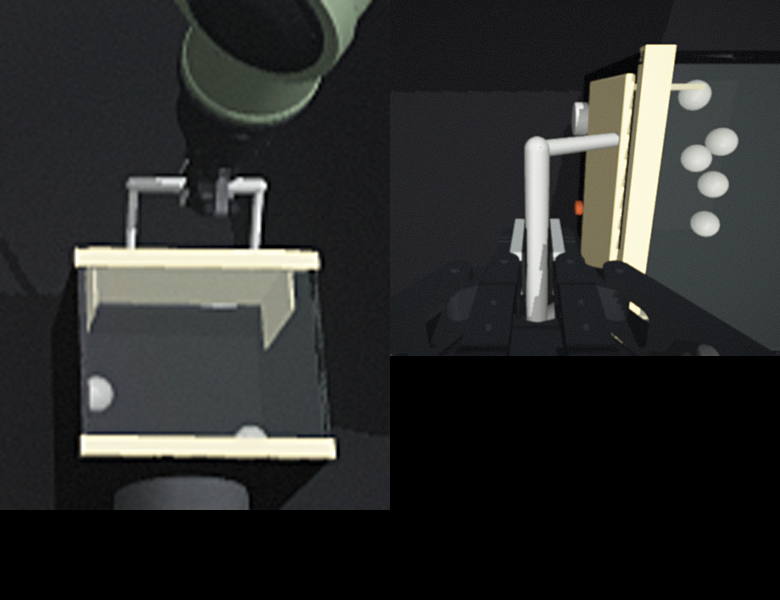

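```bash
python3 -m inch '[{"dx":0,"dy":4,"dz":-0.5,"rx":0,"ry":0,"rz":0,"hand":1},{"dx":0,"dy":0,"dz":0,"rx":0,"ry":0,"rz":0,"hand":1}]';python3 -m inch '[{"dx":0,"dy":3,"dz":0,"rx":0,"ry":0,"rz":0,"hand":1},{"dx":0,"dy":0,"dz":0,"rx":0,"ry":0,"rz":0,"hand":1}]'
```

```text
clock: 30.15
position: [0.4542, 0.2529, 0.1875]
tool_rot: [-3.129, 0.002, 1.662]
force: [-41.2, -9.2, 36.9]
grip_width: 0.0108
clock: 30.35
position: [0.4544, 0.2529, 0.1873]
tool_rot: [-3.124, 0.004, 1.663]
force: [-62.4, -13.5, 50.0]
grip_width: 0.0106
```

```bash
python3 -m inch '[{"dx":0,"dy":-5,"dz":-1,"rx":0,"ry":0,"rz":0,"hand":1},{"dx":0,"dy":0,"dz":0,"rx":0,"ry":0,"rz":0,"hand":0.25},{"dx":0,"dy":0,"dz":0,"rx":0,"ry":0,"rz":0,"hand":0.25},{"dx":0,"dy":0,"dz":0,"rx":0,"ry":0,"rz":0,"hand":0.25}]';python3 -c "
from sc import *
p,q,s=state();print(p,q.as_euler('xyz'),s['force'],s['grip_width'])
P,d,c=snap('wrist','w23')"
```

```text
clock: 30.75
position: [0.4575, 0.253, 0.1876]
tool_rot: [-3.137, -0.001, 1.659]
force: [-0.1, 0.6, 0.6]
grip_width: 0.0323
[0.4575168  0.2530111  0.18762865] [-3.13709856e+00 -1.03481994e-03  1.65910516e+00] [-0.06495912  0.57896919  0.59919142] 0.032292446475176054
```

View pics/w23.png

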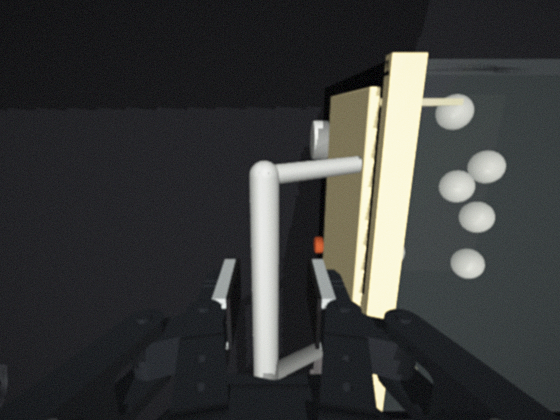

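```bash
python3 -m inch '[{"dx":0,"dy":-2,"dz":-8,"rx":0,"ry":0,"rz":0,"hand":0.25},{"dx":0,"dy":0,"dz":-25,"rx":0,"ry":0,"rz":0,"hand":0.25},{"dx":0,"dy":0,"dz":-40,"rx":0,"ry":0,"rz":0,"hand":0.25},{"dx":0,"dy":-40,"dz":-25,"rx":0,"ry":0,"rz":0,"hand":0.25},{"dx":0,"dy":-40,"dz":-10,"rx":0,"ry":0,"rz":0,"hand":0.25},{"dx":-40,"dy":0,"dz":0,"rx":0,"ry":0,"rz":0,"hand":0.25},{"dx":-40,"dy":0,"dz":0,"rx":0,"ry":0,"rz":0,"hand":0.25},{"dx":0,"dy":0,"dz":0,"rx":0,"ry":0,"rz":0,"hand":0.25}]';python3 -c "
from sc import *
from chk import look
p,q,s=state();print(p,q.as_euler('xyz'),s['force'],s['grip_width'])
look(['side','top'],'24',{'side':(130,80,460,290),'top':(95,110,440,340)})
for n in('side','top'):
  d=np.load(f'pics/{n}24.npy');C=cloud(n,d).reshape(-1,3);C=C[~np.isnan(C[:,0])]
  g=C[(C[:,0]>.42)&(C[:,0]<.475)&(C[:,1]>.21)&(C[:,1]<.29)&(C[:,2]>.19)&(C[:,2]<.215)]
  if len(g): print(n,len(g),np.median(g,0),np.percentile(g[:,2],98),g[:,2].max())
  Q=C[(C[:,0]>.54)&(C[:,0]<.63)&(abs(C[:,1]-.017)<.028)&(C[:,2]<.012)];A=np.c_[Q[:,:2],np.ones(len(Q))];print('scoop floor',np.linalg.lstsq(A,Q[:,2],rcond=None)[0],np.median(Q[:,2]))
"
```

```text
clock: 31.6
position: [0.3833, 0.1619, 0.2957]
tool_rot: [-3.136, 0.002, 1.655]
force: [0.4, 0.8, 0.1]
grip_width: 0.0322
[0.38325792 0.16186235 0.29572232] [-3.13634377e+00  1.89321380e-03  1.65451083e+00] [0.37038968 0.8309848  0.12407243] 0.03215826589050729
side 166 [0.45641487 0.25023519 0.20297563] 0.20819786228538556 0.20956083498678546
scoop floor [-0.00145005 -0.00941177  0.0025225 ] 0.0015558352109191764
top 12 [0.46090734 0.21556041 0.20409967] 0.20697696236623656 0.20704713860980262
scoop floor [-0.00368892 -0.0012068   0.00483292] 0.0025366789408882706
```

View pics/z24.png

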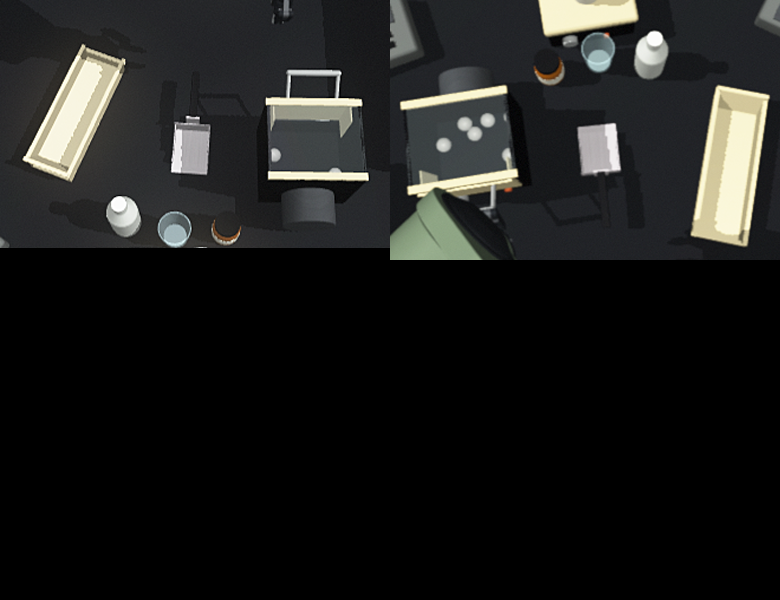

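```bash
python3 -c "
from workcell import bot
print(bot.job_done(), bot.observe()['clock'])"
```

```text
the job is handed in; nothing more can be done
the job is handed in; nothing more can be done
```

I handed the job in at about 32 s of the 72 s limit; the system gave no verdict. All six balls are in the mill, put there with a single scoopful and a single tip down the chute.

- **Hatch opened:** depth-camera fits gave an angle of 0.95–0.97 rad, which is the stop.
- **Balls in the mill:** the pictures show six balls in the chamber, an empty tray and an empty scoop. I saw no balls on the bench.
- **Scoop laid down:** it is upright on the bench in about its original place. Its tilt fits at under 0.01 rad, with the bowl floor 2–3 mm above the bench.
- **Hatch shut:** it stalled against its stop, with the arm not moving despite about 7 mm of extra push. I then released it. The handle measured x ≈ 0.456 m and z ≈ 0.20 m, against about 0.453 m and 0.200 m expected when shut. I had no direct reading of the hatch joint, so this rests on the handle position and the stall.
- **Bystanders:** the bottle, beaker and jar look unmoved by eye. I did not re-measure them.
- **Gripper:** it is clear of everything, with forces near zero.

Two measurements disagreed along the way. The side camera's network placed the handle about 13 mm off the depth data, so I used the depth data. One scoop-tilt fit in the tray also failed, so I relied on contact force there instead.

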